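# Set up a stripped binocular for service

### The arm

A 6-joint arm with a two-finger parallel gripper is mounted at the origin on the work surface. World frame = base frame: x ahead of the robot, y to its left, z up, the work surface at z = 0. Lengths are in m, angles in degrees, forces in N, time in s.
With the tool pointing down it reaches from about 0.4 to 0.825 m from the base axis. Payload 7 kg.
Tool frame: the origin (TCP) lies between the finger pads; the fingertips stand 22 mm ahead of it and the grasp point (between the pads) lies 3 mm ahead of it; z points along the fingers, y is the line along which they close (so a half turn about z gives the same grasp; the last joint's range is limited). The gripper opens to 88 mm and grips with 3 to 60 N. Pads are 19 mm wide; open, the fingers measure 130 mm over their backs; the gripper's body (78 mm by 193 mm) begins 47 mm behind the grasp point.
Start: joints at [90.934, 20.546, 0.682, 0, -70.136, -16.507], TCP at [0.181, 0.65, 0.249] pointing down, gripper open.
Joint ranges: [-176.03, 176.03], [-82.01, 121.73], [-58.28, 71.71], [-173.87, 95.51], [-174.79, -0.11], [-173.66, 173.66]. Speed limits (degrees/s): [136.94, 136.94, 172.46, 180, 180, 180].

### API

Orientations are given as [roll, pitch, yaw] about the fixed x, y, z axes, in that order (R = Rz(yaw) Ry(pitch) Rx(roll)).
In Python, from plant import r, vision gives the robot as it stands.
- The arm moves only by the shell command python3 -m pendant 'ROWS' [FORCE]. ROWS is JSON, a list that holds one entry, the list of rows, each a list of 7 numbers: the shift along the tool's x, y, z scaled (see below), then the turn, a rotation vector about the tool's x, y, z scaled (see below), then the opening, from -1 (shut) to 1 (fully open). In form: [[[x, y, z, wx, wy, wz, fingers], ...]]. A call has exactly 8 rows; each row shifts and turns the commanded pose from where the row before left it, along the tool's axes as they then stand; what a row does not reach is not made up. The controller multiplies each number of a shift by 20 mm and each number of a turn by 4 degrees. A row lasts 1/10 s, in which the tool goes at most 50 mm and 8.59 degrees, less where a joint would pass 70% of its speed; a pose out of reach is approached as far as the arm can. A call with a number of a shift or a turn outside -1 to 1 is refused whole. A call with a gripper value outside its range is refused whole. The fingers move at their own pace and stop on an object; FORCE is the grip in N (left out, the last holds). Time passes only in rows, so rows that do not move let the fingers close, or fill a call up. It gives the time, the measured TCP pose, the force, the opening and the grip force at its end, in the units of the state.
- r.get_state(): the state, without advancing time (a new reading comes with each control period).
- vision.capture(name): name is "side" or "top" or "wrist"; returns a dict with "frame" (480x640x3 uint8, blue, green, red), "depth" (480x640 float32, m along the optical axis (not along the pixel's ray), 0 where there is no reading), "camera_matrix" (3x3 intrinsics, pixels), "k1" (the pictures are not rectified: a ray, as slopes to the right and down, at radius r is drawn at 1 + k1 r^2 times it, then the intrinsics apply), "extrinsics" (4x4, takes a point from world to camera coordinates); the wrist camera has in their place "hand_eye" (4x4, takes a point from camera to tool coordinates, whose origin is the TCP and whose axes are the flange's). Camera axes: x right, y up, looking along -z (the intrinsics and any distortion apply to the point x, -y, -z); pixel columns grow to the right and rows downward; lengths in m; the calibration is good to about 2 mm. A picture is of the moment at which its call begins: read the wrist's pose just before it.
- r.close_job(): hands the job in; it is judged then, once.
The state is a dict: "time_s": time; "joints": joint angles; "qd": joint speeds; "joint_torque": joint torques, N m; "tcp_pos": TCP position; "eef_rot": TCP orientation; "contact_force": force on the tool from outside, world axes, zero at the start; "moment": the same for the moment, N m; "gripper_width": finger opening in m; "gripper_force": force on a finger pad.
Only numpy, scipy, OpenCV 4.12 (cv2) and the standard library are available. Lean on these libraries where they do the work, as an engineer would, in place of code of your own. Each camera call takes 0.05 s, during which the arm holds its last target. There are 200 camera calls.

### The job

Seat the prism housing fully home on the two spigots of the assembly cradle, big end on the thick spigot (swing the keeper bar out of the way first), then swing the keeper bar shut over it until it snaps into its catch. Clear the loose parts of this binocular: every glass prism into the felt-lined wooden tray, and every metal part (objective cells, focusing wheel) into the steel wash basket. Leave the hinge-pin block, the barrel in its clip and the jar where they are.

Things in the scene. Friction and masses are not known exactly. Their poses are not given: they have to be found in the camera images.
- cradle: assembly cradle fixed to the counter: green steel plate 110 mm (x) by 210 mm (y), 16 mm thick, with two upright steel spigots, a pivot post 85 mm from the centre at its -y end and a catch post 85 mm from the centre at its +y end (both 84 mm high, 73 mm clear on each side of the centre). Origin: centre of its underside, z up
- thick_spigot (a point): foot of the thick spigot, at the plate's top face (16 mm above the counter), 32 mm to +y of the cradle's centre: diameter 24 mm, 16 mm tall, its top 6 mm tapered
- thin_spigot (a point): foot of the thin spigot, same height, 32 mm to -y of the cradle's centre: diameter 14 mm, 16 mm tall, its top 6 mm tapered
- keeper (a joint): angle (rad) of the keeper bar about its upright hinge: 0 = shut, along the cradle's y over both spigots; grows as it swings open to the cradle's -x side (counter-clockwise from above), 1.9 at most; stays where left. In the last 0.09 rad its tip must be pushed over a sprung ball (5 to 6 N at the knob), which then snaps it to 0 and holds it. From 1.5 on, the room above the cradle is free
- keeper_knob (a point): middle of the upright round black knob on the keeper bar, to pinch or push: diameter 16 mm, 34 mm tall (79 to 113 mm above the counter), 130 mm from the hinge; this point is 96 mm above the counter
- keeper_hinge (a point): point on the bar's upright hinge axis, fixed in the cradle 85 mm to -y of its centre, at the height of the bar's underside: 69 mm above the counter, 3 mm over the top of a fully seated housing. The steel bar is 16 mm wide, 10 mm thick, reaches 183 mm from the hinge and swings level
- housing: binocular prism housing, a loose casting of bare and leather-grained aluminium, upright: 118 mm long (y), 50 mm high, egg-shaped from above: big round end (diameter 60 mm, centre y = +32 mm), slim round end (48 mm, y = -32 mm), joined by flat sides at x = -24 and +24 mm, free to grip from y = -30 to +13 mm. 280 to 460 g. Origin: centre of the underside, z up
- housing_big_bore (a point): mouth of the big bore (diameter 27 mm, 20 mm deep, 1.5 mm of play all round) in the housing's underside, under the centre of the big end; goes on the thick spigot
- housing_slim_bore (a point): mouth of the slim bore (diameter 17 mm, 20 mm deep, 1.5 mm of play all round) in the housing's underside, under the centre of the slim end; goes on the thin spigot
- prism1: loose amber glass right-angle prism: a triangular block 64 mm long (x), 34 mm wide (y), 30 mm high, lying on its long flat face with a 12 mm wide flat ridge on top along y. Its two triangular end faces, across y, are upright and parallel: hold it by those, at its middle. 90 g. Origin: centre of the underside, z up. May be absent (None)
- prism2: loose amber glass right-angle prism: a triangular block 64 mm long (x), 34 mm wide (y), 30 mm high, lying on its long flat face with a 12 mm wide flat ridge on top along y. Its two triangular end faces, across y, are upright and parallel: hold it by those, at its middle. 90 g. Origin: centre of the underside, z up. May be absent (None)
- prism3: loose amber glass right-angle prism: a triangular block 64 mm long (x), 34 mm wide (y), 30 mm high, lying on its long flat face with a 12 mm wide flat ridge on top along y. Its two triangular end faces, across y, are upright and parallel: hold it by those, at its middle. 90 g. Origin: centre of the underside, z up. May be absent (None)
- cell1: loose objective cell, blackened brass ring with a lens set in it: a plain disc shape, outside diameter 58 mm, 30 mm high, lying flat with its axis (z) upright, 160 g. Origin: centre of the underside. May be absent (None)
- cell2: loose objective cell, blackened brass ring with a lens set in it: a plain disc shape, outside diameter 58 mm, 30 mm high, lying flat with its axis (z) upright, 160 g. Origin: centre of the underside. May be absent (None)
- wheel: loose steel focusing wheel with a knurled rim and a hub: disc shape, diameter 60 mm, 26 mm high, lying flat with its axis (z) upright, 180 g. Origin: centre of the underside. May be absent (None)
- tray: dark wooden tray lined with grey felt (fixed), for glass: 230 mm (x) by 160 mm (y) outside, walls 8 mm thick and 36 mm high, inner floor 8 mm above the counter. Origin: centre of its underside
- basket: steel wire wash basket (fixed), for metal: 230 mm (x) by 160 mm (y) outside, walls 6 mm thick and 40 mm high, inner floor 6 mm above the counter. Origin: centre of its underside
- pin_block: bystander: walnut hinge-pin block, 80 by 130 by 30 mm, four steel pins standing in it. Origin: centre of its underside
- clip_stand: bystander: wooden stand 90 by 90 mm (fixed) with a steel spring clip, 92 mm high
- barrel: bystander: loose aluminium lens barrel, diameter 47 mm, 95 mm tall, upright in the clip. Origin: centre of its underside
- jar: bystander: glass jar with a steel lid, diameter 68 mm, 85 mm tall. Origin: centre of its underside

How it is judged (in metres and radians):
On the way, in this order (a step that is already met when the one before it is completed fails the run):
1. the housing sits fully home on both spigots while the keeper bar is still open (horizontal distance between housing_big_bore and thick_spigot below 0.0035 m and horizontal distance between housing_slim_bore and thin_spigot below 0.0035 m and z of each of housing_big_bore, housing_slim_bore in the frame of cradle below 0.0185 m and value of joint keeper above 0.2 rad), for 0.2 s.
2. the keeper bar is snapped shut over the seated housing (horizontal distance between housing_big_bore and thick_spigot below 0.0035 m and horizontal distance between housing_slim_bore and thin_spigot below 0.0035 m and z of each of housing_big_bore, housing_slim_bore in the frame of cradle below 0.0185 m and value of joint keeper below 0.025 rad), for 0.2 s.
At the end, for the whole second after the job is handed in: Housing home: bores within 3.5 mm of the spigots' axes, underside within 2.5 mm of the plate. Keeper bar in its catch (under 0.025 rad). Prisms at rest in the wooden tray, metal parts at rest in the wire basket (origin inside the walls, under 45 mm high) (all of step 2 and x of prism1 in the frame of tray between -0.107 and 0.107 m and y of prism1 in the frame of tray between -0.072 and 0.072 m and z of each of prism1, prism2, prism3 in the frame of tray below 0.045 m and linear speed of each of prism1, prism2, prism3, cell1, cell2, wheel below 0.03 m/s and x of prism2 in the frame of tray between -0.107 and 0.107 m and y of prism2 in the frame of tray between -0.072 and 0.072 m and x of prism3 in the frame of tray between -0.107 and 0.107 m and y of prism3 in the frame of tray between -0.072 and 0.072 m and x of cell1 in the frame of basket between -0.107 and 0.107 m and y of cell1 in the frame of basket between -0.072 and 0.072 m and z of each of cell1, cell2, wheel in the frame of basket below 0.045 m and x of cell2 in the frame of basket between -0.107 and 0.107 m and y of cell2 in the frame of basket between -0.072 and 0.072 m and x of wheel in the frame of basket between -0.107 and 0.107 m and y of wheel in the frame of basket between -0.072 and 0.072 m); the robot touches nothing.
It fails at once if the hinge-pin block, the barrel or the jar is pushed more than 30 mm from its place (distance of any of pin_block, barrel, jar from where it was at the start of the episode above 0.03 m).
Of prism1, prism2, prism3, cell1, cell2, wheel only 4 to 6 are there at a start; the rules pass over those that are not, and their reading is None.
At some moment in a run one of prism1, prism2, prism3, cell1, cell2, wheel may be knocked a few centimetres aside while the robot is not near it.
Once in a run the grip may slacken for a moment while it holds something.
It also fails if it takes over 210 s, if anything falls off the work surface, if the arm or the gripper's body presses on something with over 40 N, if the wrist force passes 120 N, or if a joint passes its speed limit or range.

## Working session

There is one attempt and no reset: what is moved stays moved. The work goes in short steps, Python scripts to look and compute and a shell command to move; the robot and the scene stay as the last step left them, time stands still between calls to the robot, and variables do not carry over. Pictures are saved under pics/ and viewed, at most 14 in all, crops included, and the job is handed in when it is done.

```bash
ls; mkdir -p pics; cat > h.py <<'E'
import numpy as np, cv2
from plant import r, vision
from scipy.spatial.transform import Rotation as R
def cap(name,save=None):
    s=r.get_state(); c=vision.capture(name)
    if save: cv2.imwrite('pics/'+save,c['frame'])
    if 'extrinsics' in c: E=np.array(c['extrinsics'])
    else:
        T=np.eye(4);T[:3,:3]=R.from_euler('xyz',s['eef_rot'],degrees=True).as_matrix();T[:3,3]=s['tcp_pos']
        E=np.linalg.inv(T@np.array(c['hand_eye']))
    c['E']=E; np.savez('/tmp/'+name+'.npz',frame=c['frame'],depth=c['depth'],K=c['camera_matrix'],k1=c['k1'],E=E)
    return c
def load(name):
    d=np.load('/tmp/'+name+'.npz'); return dict(frame=d['frame'],depth=d['depth'],camera_matrix=d['K'],k1=float(d['k1']),E=d['E'])
def slopes(c,uv):
    K=np.array(c['camera_matrix']);uv=np.atleast_2d(np.array(uv,float))
    return cv2.undistortPoints(uv[:,None],K,np.array([c['k1'],0,0,0,0.]))[:,0]
def ray(c,uv):
    s=slopes(c,uv);W=np.linalg.inv(c['E'])
    d=np.c_[s[:,0],-s[:,1],-np.ones(len(s))]@W[:3,:3].T
    return W[:3,3],d
def atz(c,uv,z):
    o,d=ray(c,uv);z=np.broadcast_to(z,len(d)); return o+d*((z-o[2])/d[:,2])[:,None]
def bydepth(c,uv):
    o,d=ray(c,uv);uv=np.atleast_2d(uv).astype(int)
    return o+d*c['depth'][uv[:,1],uv[:,0]][:,None]
def proj(c,P):
    P=np.atleast_2d(P);p=P@c['E'][:3,:3].T+c['E'][:3,3];x=p[:,0]/-p[:,2];y=-p[:,1]/-p[:,2]
    f=1+c['k1']*(x*x+y*y);K=np.array(c['camera_matrix']);return np.c_[K[0,0]*x*f+K[0,2],K[1,1]*y*f+K[1,2]]
E
python3 - <<'E'
from h import *
for n in('side','top','wrist'):
    c=cap(n,n+'0.png');print(n,np.linalg.inv(c['E']).round(3).tolist(),np.array(c['camera_matrix']).tolist(),c['k1'])
print(r.get_state())
E
```

```text
pics
side [[0.705, 0.489, -0.513, 0.015], [-0.709, 0.491, -0.506, -0.565], [0.005, 0.721, 0.693, 0.899], [0.0, 0.0, 0.0, 1.0]] [[531.8089828681668, 0.0, 320.6590105194151], [0.0, 531.8089828681668, 237.50069773847414], [0.0, 0.0, 1.0]] -0.002177156398464606
top [[0.007, 0.985, -0.171, 0.374], [-1.0, 0.008, 0.01, 0.006], [0.011, 0.171, 0.985, 1.313], [0.0, 0.0, 0.0, 1.0]] [[583.5907123717508, 0.0, 319.96313896953984], [0.0, 583.5907123717508, 237.18296861385346], [0.0, 0.0, 1.0]] -0.19556361636556602
wrist [[-0.269, 0.927, 0.262, 0.252], [-0.963, -0.259, -0.072, 0.63], [0.001, -0.272, 0.962, 0.385], [0.0, 0.0, 0.0, 1.0]] [[422.9073635762593, 0.0, 318.9831209751291], [0.0, 422.9073635762593, 238.6448746329263], [0.0, 0.0, 1.0]] -0.09032782577551507
{'time_s': 0.15, 'joints': array([ 9.09341323e+01,  2.05819424e+01,  6.45968406e-01, -1.48199191e-02,
       -7.01357259e+01, -1.65063068e+01]), 'qd': array([-0.01205168, -0.12751488,  0.2143951 ,  0.09003551, -0.01493011,
        0.03550579]), 'joint_torque': array([-1.02502665e-03, -5.83277929e+01,  2.93291223e+01,  7.00133353e+00,
        8.79378815e-03, -1.09826397e-04]), 'tcp_pos': array([0.18114239, 0.64988593, 0.24783913]), 'eef_rot': array([ 1.79927296e+02, -7.01392601e-03, -1.55772145e+01]), 'contact_force': array([ 0.84373911, -0.17595235,  0.45990185]), 'moment': array([ 0.02111928,  0.06411433, -0.01282613]), 'gripper_force': 0.0, 'gripper_width': 0.08775107582792492}
```

View pics/top0.png

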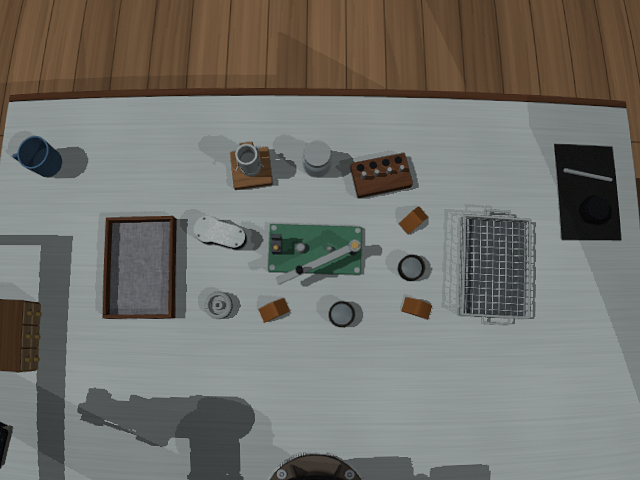

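View pics/side0.png

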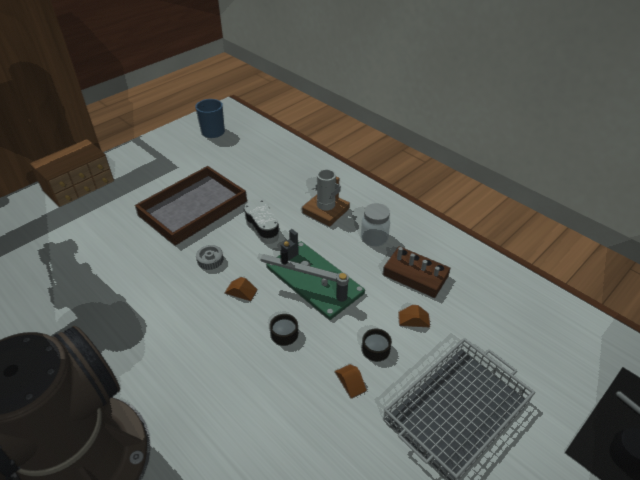

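The top view shows all six loose parts: prisms at (413,220), (417,308), (274,310); cells at (411,267), (342,313); wheel at (220,305). The housing is at (220,232), the cradle at (316,248) with the keeper half shut and its knob at (299,270), the tray at (140,267) and the basket at (498,265). The side view agrees. Next I'll enlarge both.

```bash
python3 - <<'E'
from h import *
def crop(n,u0,v0,w,h,f,out):
    im=load(n)['frame'][v0:v0+h,u0:u0+w]; im=cv2.resize(im,None,fx=f,fy=f,interpolation=cv2.INTER_CUBIC)
    im=cv2.convertScaleAbs(im,alpha=1.3,beta=20)
    for u in range((u0+9)//10*10,u0+w,10):
        cv2.line(im,((u-u0)*f,0),((u-u0)*f,6 if u%50 else 14),(0,0,255),1)
        if u%50==0: cv2.putText(im,str(u),((u-u0)*f+2,12),0,.4,(0,0,255),1)
    for v in range((v0+9)//10*10,v0+h,10):
        cv2.line(im,(0,(v-v0)*f),(6 if v%50 else 14,(v-v0)*f),(0,0,255),1)
        if v%50==0: cv2.putText(im,str(v),(2,(v-v0)*f+12),0,.4,(0,0,255),1)
    cv2.imwrite('pics/'+out,im)
crop('top',190,200,190,135,4,'tA.png')
crop('top',320,200,125,135,4,'tB.png')
# depth probes
c=load('top')
for n,p in dict(table=(320,400),pr1=(413,220),pr2=(417,308),pr3=(274,310),c1=(411,267),c2=(342,313),wh=(220,305),hous=(220,232),plate=(316,238),knob=(299,268),tray=(140,267)).items():
    print(n,bydepth(c,[p]).round(4))
E
```

```text
table [[ 0.2355 -0.0097 -0.0046]]
pr1 [[ 0.6377 -0.2169  0.0292]]
pr2 [[ 0.4395 -0.2225  0.0281]]
pr3 [[0.4336 0.0931 0.0263]]
c1 [[ 0.5315 -0.2113  0.0228]]
c2 [[ 0.4283 -0.0565  0.0242]]
wh [[0.4431 0.213  0.0257]]
hous [[0.603  0.2147 0.0478]]
plate [[0.5962 0.002  0.0196]]
knob [[0.517  0.037  0.1115]]
tray [[0.528  0.4059 0.0024]]
```

View pics/tA.png

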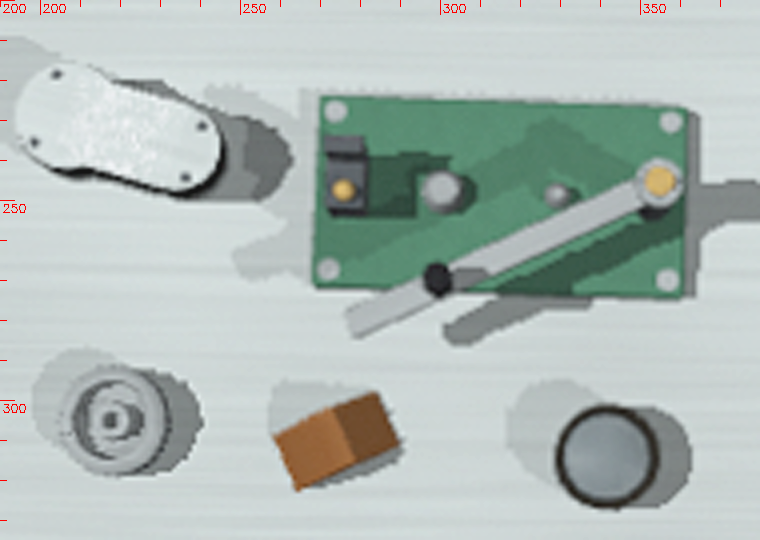

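View pics/tB.png

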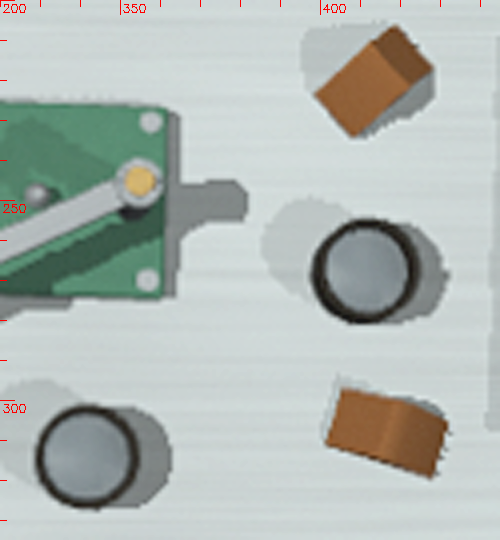

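The crops give these pixel positions in the top view: thick spigot top (300.5,247.5), thin spigot top (329.5,248.5), hinge post top (354.5,245.2), knob top (299.2,268.2). The plate rivets are (274,227.5), (357.8,230.5), (356.8,270) and (272,267.2). The housing screws are near (204,218), (198.5,235.5), (240.5,231.5) and (236.5,244).

```bash
python3 - <<'E'
from h import *
c=load('top')
f=lambda n,p,z:print(n,atz(c,p,z).round(4).tolist())
f('rivets',[(274,227.5),(357.8,230.5),(356.8,270),(272,267.2)],.016)
f('spig',[(300.5,247.5),(329.5,248.5)],.032)
f('hinge',[(354.5,245.2)],.084);f('knob',[(299.2,268.2)],.113)
f('hous',[(204.2,218.5),(198.5,235.5),(240.5,231.5),(236.5,244.2)],.05)
f('tray',[(105,218),(176,217),(175,318),(103,318)],.036)
f('bask',[(460,212),(533,215),(535,318),(460,316)],.04)
s=load('side');p=lambda n,P:print(n,proj(s,P).round(1).tolist())
k=atz(c,[(299.2,268.2)],.113);p('knob->side',k)
p('cells',[[.5315,-.2113,.03],[.4283,-.0565,.03],[.443,.213,.026]])
p('h',atz(c,[(204.2,218.5),(236.5,244.2)],.05))
E
```

```text
rivets [[0.6201, 0.0972, 0.016], [0.6148, -0.0925, 0.016], [0.5248, -0.0899, 0.016], [0.5296, 0.1, 0.016]]
spig [[0.5723, 0.0363, 0.032], [0.5706, -0.0281, 0.032]]
hinge [[0.5702, -0.0801, 0.084]]
knob [[0.5164, 0.0366, 0.113]]
hous [[0.6328, 0.2509, 0.05], [0.5943, 0.2621, 0.05], [0.604, 0.1687, 0.05], [0.5756, 0.1767, 0.05]]
tray [[0.6356, 0.4858, 0.036], [0.6387, 0.3185, 0.036], [0.4122, 0.3108, 0.036], [0.408, 0.4763, 0.036]]
bask [[0.6552, -0.3235, 0.04], [0.6506, -0.4971, 0.04], [0.4147, -0.4902, 0.04], [0.421, -0.3163, 0.04]]
knob->side [[283.9, 250.0]]
cells [[376.3, 339.3], [284.4, 324.2], [210.0, 254.1]]
h [[261.5, 200.9], [263.6, 226.3]]
```

```bash

for i in 1 2 3; do python3 -m pendant '[[[1,1,0,0,0,0,1],[1,1,0,0,0,0,1],[1,1,0,0,0,0,1],[1,1,0,0,0,0,1],[1,1,0,0,0,0,1],[1,1,0,0,0,0,1],[1,1,0,0,0,0,1],[1,1,0,0,0,0,1]]]' 20|tail -1;done
python3 -m pendant '[[[0,0,0,0,0,1,-0.1],[0,0,0,0,0,1,-0.1],[0,0,0,0,0,1,-0.1],[0,0,0,0,0,1,-0.1],[0,0,0,0,0,1,-0.1],[0,0,0,0,0,1,-0.1],[0,0,0,0,0,1,-0.1],[0,0,0,0,0,1,-0.1]]]'
python3 -m pendant '[[[0,0,0,0,0,1,-0.1],[0,0,0,0,0,1,-0.1],[0,0,0,0,0,1,-0.1],[0,0,0,0,0,1,-0.1],[0,0,0,0,0,0.5,-0.1],[0,0,0,0,0,0,-0.1],[0,0,0,0,0,0,-0.1],[0,0,0,0,0,0,-0.1]]]'
cat >> h.py <<'E'
def go(x,y,z,yaw=None):
    s=r.get_state();t=np.array(s['tcp_pos']);M=R.from_euler('xyz',s['eef_rot'],degrees=True)
    d=M.inv().apply(np.array([x,y,z])-t)
    print('tool shift units(20mm)',(d/.02).round(2),'rows',round(abs(d).max()/.02,1),end=' ')
    if yaw is not None:
        # full orientation error to straight down at yaw, expressed in tool frame
        rv=(M.inv()*R.from_euler('xyz',[180,0,yaw],degrees=True)).as_rotvec(degrees=True)
        print('turn units(4deg)',(rv/4).round(2),end=' ')
    print('\n at',t.round(4),np.round(s['eef_rot'],2),'w',round(s['gripper_width'],4),'gf',round(s['gripper_force'],1),'F',np.round(s['contact_force'],1),'t',round(s['time_s'],1),'q',np.round(s['joints']).astype(int).tolist())
E
python3 - <<'E'
from h import *
c=cap('wrist','w1.png');go(.5164,.0366,.25,-65.4)
print(proj(c,[[.5723,.0363,.032],[.5706,-.0281,.032],[.5164,.0366,.113],[.5702,-.0801,.084]]).round(1).tolist())
E
```

```text
gripper_force: 0.0
gripper_force: 0.0
gripper_force: 0.0
time_s: 3.35
tcp_pos: [0.5145, 0.0589, 0.2484]
eef_rot: [180.0, 0.0, -47.7]
contact_force: [-0.0, -0.4, 0.3]
gripper_width: 0.0399
gripper_force: 0.0
time_s: 4.15
tcp_pos: [0.5147, 0.0589, 0.2485]
eef_rot: [180.0, -0.0, -65.5]
contact_force: [0.2, 0.4, 0.2]
gripper_width: 0.0392
gripper_force: 0.0
tool shift units(20mm) [ 1.05  0.38 -0.07] rows 1.1 turn units(4deg) [ 0.    0.   -0.03] 
 at [0.5147 0.0589 0.2485] [179.99   0.   -65.54] w 0.0393 gf 0.0 F [-1.1 -0.6  0. ] t 4.2 q [28, 6, -19, 0, -65, -4]
[[266.9, 155.8], [300.3, 82.5], [330.7, 202.0], [329.7, 1.8]]
```

View pics/w1.png

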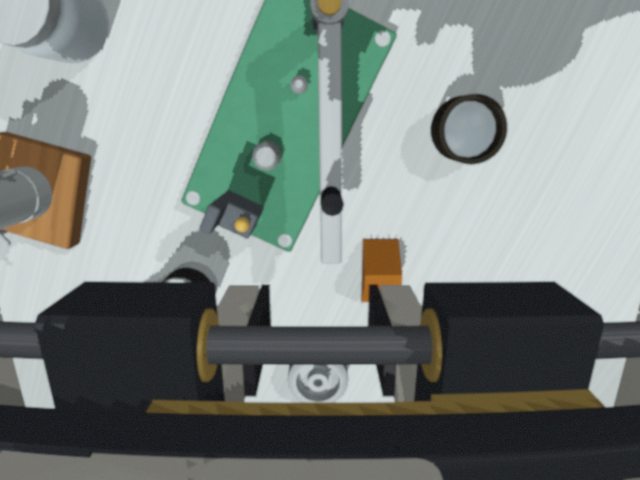

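The wrist view shows the knob at (331.5,201), the thick spigot at (266,154) and the thin one at (299,84). Each is within 2 px of the prediction from the top camera. I'll descend over the knob and pinch it.

```bash

python3 -m pendant '[[[0.55,0.2,0,0,0,0,-0.1],[0.5,0.18,0,0,0,0,-0.1],[0,0,1,0,0,0,-0.1],[0,0,1,0,0,0,-0.1],[0,0,1,0,0,0,-0.1],[0,0,1,0,0,0,-0.1],[0,0,1,0,0,0,-0.1],[0,0,1,0,0,0,-0.1]]]' 10
python3 -m pendant '[[[0,0,0.9,0,0,0,-0.1],[0,0,0.15,0,0,0,-0.1],[0,0,0,0,0,0,-1],[0,0,0,0,0,0,-1],[0,0,0,0,0,0,-1],[0,0,0,0,0,0,-1],[0,0,0,0,0,0,-1],[0,0,0,0,0,0,-1]]]' 10
python3 - <<'E'
from h import *
go(.5164,.0366,.107,-65.4)
# arc plan
h=np.array([.5700,-.081]);p=np.array(r.get_state()['tcp_pos'][:2]);d=p-h;print(np.hypot(*d),np.degrees(np.arctan2(-d[0],d[1])))
E
```

```text
time_s: 5.0
tcp_pos: [0.5166, 0.0358, 0.1279]
eef_rot: [-180.0, -0.0, -65.6]
contact_force: [-0.2, -0.3, -0.1]
gripper_width: 0.0393
gripper_force: 0.0
time_s: 5.8
tcp_pos: [0.517, 0.0368, 0.1084]
eef_rot: [-179.9, -0.0, -65.6]
contact_force: [-0.1, -0.7, 4.9]
gripper_width: 0.0154
gripper_force: 10.0
tool shift units(20mm) [-0.    0.03  0.07] rows 0.1 turn units(4deg) [-0.02 -0.   -0.04] 
 at [0.517  0.0368 0.1084] [-1.7992e+02 -2.0000e-02 -6.5550e+01] w 0.0154 gf 10.0 F [-0.1 -0.7  4.9] t 5.8 q [26, 14, -30, 0, -47, -1]
0.1292041668972438 24.202867822136966
```

```bash

python3 -m pendant '[[[0.016,0.454,0,0,0,-1,-1],[0.016,0.454,0,0,0,-1,-1],[0.016,0.454,0,0,0,-1,-1],[0.016,0.454,0,0,0,-1,-1],[0.016,0.454,0,0,0,-1,-1],[0.016,0.454,0,0,0,-1,-1],[0.016,0.454,0,0,0,-1,-1],[0.016,0.454,0,0,0,-1,-1]]]' 10
python3 - <<'E'
from h import *
go(.5164,.0366,.107,-33)
h=np.array([.5700,-.081]);p=np.array(r.get_state()['tcp_pos'][:2]);d=p-h;print(np.hypot(*d),np.degrees(np.arctan2(-d[0],d[1])))
E
```

```text
time_s: 6.6
tcp_pos: [0.4629, -0.0098, 0.1084]
eef_rot: [-179.9, -0.1, -33.4]
contact_force: [2.6, -1.4, 2.9]
gripper_width: 0.0156
gripper_force: 10.0
tool shift units(20mm) [ 0.96 -3.41  0.08] rows 3.4 turn units(4deg) [-0.03 -0.03 -0.09] 
 at [ 0.4629 -0.0098  0.1084] [-1.7989e+02 -1.1000e-01 -3.3360e+01] w 0.0156 gf 10.0 F [ 2.6 -1.4  2.9] t 6.6 q [23, 9, -36, 0, -45, 33]
0.12862082093737198 56.37057764520497
```

```bash

python3 -m pendant '[[[0.016,0.454,0,0,0,-1,-1],[0.016,0.454,0,0,0,-1,-1],[0.016,0.454,0,0,0,-1,-1],[0.016,0.454,0,0,0,-1,-1],[0.016,0.454,0,0,0,-1,-1],[0.016,0.454,0,0,0,-1,-1],[0.016,0.454,0,0,0,-1,-1],[0.016,0.454,0,0,0,-1,-1]]]' 10
python3 -m pendant '[[[0.016,0.454,0,0,0,-1,-1],[0.01,0.25,0,0,0,-0.5,-1],[0,0,0,0,0,0,0],[0,0,0,0,0,0,0],[0,0,0,0,0,0,0.2],[0,0,-1,0,0,0,0.3],[0,0,-1,0,0,0,0.5],[0,0,-1,0,0,0,1]]]' 
python3 - <<'E'
from h import *
go(.60,.214,.25,-106)
h=np.array([.5700,-.081]);p=np.array(r.get_state()['tcp_pos'][:2]);d=p-h;print(np.hypot(*d),np.degrees(np.arctan2(-d[0],d[1])))
E
```

```text
time_s: 7.4
tcp_pos: [0.442, -0.0782, 0.1084]
eef_rot: [-180.0, -0.2, -1.4]
contact_force: [3.4, 0.6, 0.1]
gripper_width: 0.0153
gripper_force: 10.0
time_s: 8.2
tcp_pos: [0.4402, -0.0922, 0.168]
eef_rot: [180.0, 0.1, 4.4]
contact_force: [1.3, -0.2, -0.6]
gripper_width: 0.0583
gripper_force: 0.0
tool shift units(20mm) [  9.14 -14.65  -4.11] rows 14.6 turn units(4deg) [2.00e-02 1.00e-02 2.76e+01] 
 at [ 0.4402 -0.0922  0.168 ] [1.7999e+02 7.0000e-02 4.4100e+00] w 0.0583 gf 0.0 F [ 1.3 -0.2 -0.6] t 8.2 q [13, 3, -33, 0, -54, 81]
0.1302493339297317 94.91666403321213
```

```bash

python3 -m pendant '[[[0,0,-1,0,0,0,1],[0,-0.5,-1,0,0,0,1],[0.6,-1,-1,0,0,0,1],[0.6,-1,-1,0,0,0,1],[0.6,-1,0,0,0,0,1],[0.6,-1,0,0,0,0,1],[0.6,-1,0,0,0,0,1],[0.6,-1,0,0,0,0,1]]]' |sed -n 2p
python3 -m pendant '[[[0.6,-1,0,0,0,0,1],[0.6,-1,0,0,0,0,1],[0.6,-1,0,0,0,0,1],[0.6,-1,0,0,0,0,1],[0.6,-1,0,0,0,0,1],[0.6,-1,0,0,0,0,1],[0.6,-1,0,0,0,0,1],[0.6,-1,0,0,0,0,1]]]'|sed -n 2p 
python3 -m pendant '[[[0.6,-1,0,0,0,0,1],[0.6,-1,0,0,0,0,1],[0.6,-1,0,0,0,0,1],[0,-0.4,0,0,0,1,1],[0,0,0,0,0,1,1],[0,0,0,0,0,1,1],[0,0,0,0,0,1,1],[0,0,0,0,0,1,1]]]'|sed -n 2p 
for i in 1 2 3; do python3 -m pendant '[[[0,0,0,0,0,1,1],[0,0,0,0,0,1,1],[0,0,0,0,0,1,1],[0,0,0,0,0,1,1],[0,0,0,0,0,1,1],[0,0,0,0,0,1,1],[0,0,0,0,0,1,1],[0,0,0,0,0,0.85,1]]]' |tail -1; done
python3 - <<'E'
from h import *
c=cap('wrist','w2.png');go(.60,.214,.25,-106)
print(proj(c,[[.5723,.0363,.032],[.5706,-.0281,.032],[.6136,.2565,.05],[.5898,.1727,.05]]).round(1).tolist())
E
```

```text
tcp_pos: [0.5024, 0.0439, 0.2473]
tcp_pos: [0.5866, 0.2115, 0.2473]
tcp_pos: [0.6167, 0.2813, 0.247]
gripper_force: 0.0
gripper_force: 0.0
gripper_force: 0.0
tool shift units(20mm) [ 3.44 -0.37 -0.14] rows 3.4 turn units(4deg) [ 0.   -0.01 -1.03] 
 at [0.6167 0.2812 0.2471] [ 1.7998e+02 -3.0000e-02 -1.1012e+02] w 0.0879 gf 0.0 F [ 0.8  0.5 -0.2] t 13.1 q [41, 21, 1, 0, -70, -61]
[[262.6, -111.8], [235.3, -190.7], [311.9, 183.5], [303.1, 68.2]]
```

View pics/w2.png

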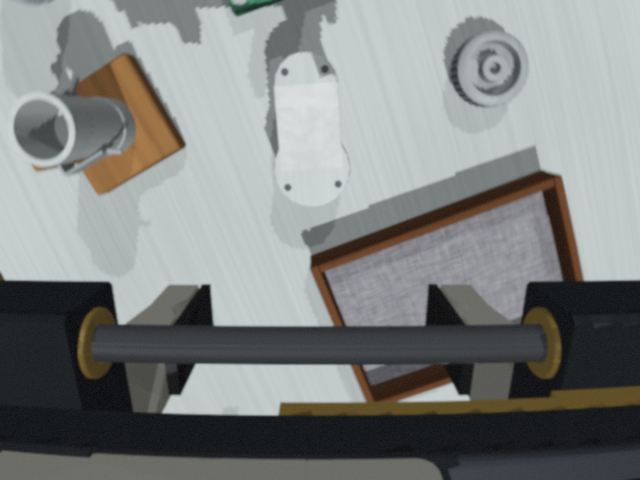

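The housing's top face fills u 274–350, v 52–207. Its screws are at (285,71), (324.5,69), (288,187) and (338,184), and the wheel is at (490,68). I'll fit the top-face outline.

```bash
cat > egg.py <<'E'
from h import *
from scipy.optimize import minimize
def fit(c,box,z,g):
    u,v=np.meshgrid(np.arange(box[0],box[1]),np.arange(box[2],box[3]));uv=np.c_[u.ravel(),v.ravel()]
    P=bydepth(c,uv);m=abs(P[:,2]-z)<.008;print('z med',np.median(P[m,2]).round(4),m.sum())
    Q=atz(c,uv,z)[:,:2]
    def model(p):
        a=np.radians(p[2]);d=Q-p[:2];x=d@[np.cos(a),np.sin(a)];y=d@[-np.sin(a),np.cos(a)]
        sd=np.minimum(np.hypot(x,y-.032)-.030,np.hypot(x,y+.032)-.024)
        sd=np.minimum(sd,np.maximum(abs(x)-.024,abs(y)-.032))
        return 1/(1+np.exp(np.clip(sd/.001,-50,50)))
    f=lambda p:((model(p)-m)**2).sum()
    s=minimize(f,g,method='Nelder-Mead',options=dict(initial_simplex=np.array(g)+np.array([[0,0,0],[.006,0,0],[0,.006,0],[0,0,6]]),xatol=1e-5,fatol=1e-3))
    print('housing centre',s.x.round(4),'cost',round(s.fun,1));return s.x
E
python3 - <<'E'
from egg import *
c=load('wrist')
P=atz(c,[(285,71),(324.5,69),(288,187),(338,184)],.05);print(P.round(4).tolist())
b=(P[2]+P[3])/2;s=(P[0]+P[1])/2;print('yaw',np.degrees(np.arctan2(-(b-s)[0],(b-s)[1])),'mid',(b+s)/2,np.hypot(*(b-s)[:2]))
for z in(.047,.05): fit(c,(255,365,35,222),z,[.603,.216,-16])
c=load('top');fit(c,(180,255,205,260),.05,[.603,.216,-16])
E
```

```text
[[0.6032, 0.1699, 0.05], [0.5749, 0.1787, 0.05], [0.6324, 0.2527, 0.05], [0.5943, 0.264, 0.05]]
yaw -16.110199414778485 mid [0.60120197 0.21632892 0.05      ] 0.08742461217344014
z med 0.0508 9284
housing centre [  0.6015   0.2145 -15.6483] cost 232.9
z med 0.0508 9284
housing centre [  0.6014   0.2145 -15.6476] cost 247.9
z med 0.0495 1128
housing centre [  0.6004   0.2124 -16.1063] cost 38.8
```

```bash

python3 -m pendant '[[[0,0,0,0,0,-1,1],[0.96,-0.05,0,0,0,-0.05,1],[0.96,-0.05,1,0,0,0,1],[0.96,-0.05,1,0,0,0,1],[0.96,-0.03,1,0,0,0,1],[0,0,1,0,0,0,1],[0,0,1,0,0,0,1],[0,0,1,0,0,0,1]]]' 40 |sed -n 2p
python3 - <<'E'
from h import *
go(.5991,.2063,.033,-105.9)
E
```

```text
tcp_pos: [0.5993, 0.205, 0.1269]
tool shift units(20mm) [-0.06  0.03  4.7 ] rows 4.7 turn units(4deg) [-0.    0.    0.08] 
 at [0.5993 0.205  0.1269] [-1.7999e+02  1.0000e-02 -1.0559e+02] w 0.0875 gf 0.0 F [-0.2 -0.   0.2] t 13.8 q [37, 22, -14, 0, -54, -52]
```

```bash

python3 -m pendant '[[[-0.06,0.03,1,0,0,0.08,1],[0,0,1,0,0,0,1],[0,0,1,0,0,0,1],[0,0,1,0,0,0,1],[0,0,0.7,0,0,0,1],[0,0,0,0,0,0,-1],[0,0,0,0,0,0,-1],[0,0,0,0,0,0,-1]]]' 40
python3 -m pendant '[[[0,0,0,0,0,0,-1],[0,0,0,0,0,0,-1],[0,0,0,0,0,0,-1],[0,0,0,0,0,0,-1],[0,0,-0.5,0,0,0,-1],[0,0,-1,0,0,0,-1],[0,0,-1,0,0,0,-1],[0,0,0,0,0,0,-1]]]'
python3 - <<'E'
from h import *
go(.5991,.2063,.033,-105.9)
E
```

```text
time_s: 14.65
tcp_pos: [0.5997, 0.2071, 0.0347]
eef_rot: [-179.9, 0.1, -105.9]
contact_force: [0.7, 0.3, 1.2]
gripper_width: 0.0689
gripper_force: 0.0
time_s: 15.45
tcp_pos: [0.6004, 0.2075, 0.0865]
eef_rot: [-179.8, 0.2, -105.9]
contact_force: [0.1, -0.1, -2.6]
gripper_width: 0.0478
gripper_force: 40.0
tool shift units(20mm) [0.08 0.05 2.68] rows 2.7 turn units(4deg) [-0.04  0.04  0.01] 
 at [0.6004 0.2075 0.0865] [-1.7983e+02  1.7000e-01 -1.0587e+02] w 0.0478 gf 40.0 F [ 0.1 -0.1 -2.6] t 15.4 q [37, 25, -16, 0, -49, -53]
```

```bash

python3 -m pendant '[[[0,0,-1,0,0,0,-1],[0,0,-1,0,0,0,-1],[0,0,-1,0,0,0,-1],[0.8,0.06,-1,0,0,0,-1],[0.8,0.06,-1,0,0,0,-1],[0.8,0.06,-0.7,0,0,0,-1],[0.8,0.06,0,0,0,0,-1],[0.9,0.06,0,0,0,0,-1]]]' |sed -n 2p
python3 -m pendant '[[[0,0,0,0,0,-0.9,-1],[0,0,0,0,0,-0.9,-1],[0,0,0,0,0,-0.9,-1],[0,0,0,0,0,-0.87,-1],[0,0,0,0,0,0,-1],[0,0,0,0,0,0,-1],[0,0,0,0,0,0,-1],[0,0,0,0,0,0,-1]]]'
python3 - <<'E'
from h import *
c=cap('wrist');go(.572,.13,.2,-91.6)
im=cv2.resize(c['frame'][0:300,150:490],None,fx=2,fy=2,interpolation=cv2.INTER_CUBIC);cv2.imwrite('pics/w3.png',im)
print(proj(c,[[.5723,.0363,.032],[.5706,-.0281,.032],[.5702,-.0801,.084]]).round(1).tolist())
E
```

```text
tcp_pos: [0.5699, 0.1284, 0.1967]
time_s: 17.05
tcp_pos: [0.5707, 0.1293, 0.1973]
eef_rot: [180.0, -0.0, -91.7]
contact_force: [0.3, -0.3, -3.7]
gripper_width: 0.048
gripper_force: 40.0
tool shift units(20mm) [-0.03 -0.06 -0.13] rows 0.1 turn units(4deg) [ 0.   -0.   -0.01] 
 at [0.5707 0.1294 0.1974] [ 1.7999e+02 -1.0000e-02 -9.1650e+01] w 0.0476 gf 40.0 F [ 0.3  0.1 -3.2] t 17.1 q [32, 14, -15, 0, -61, -34]
[[312.4, 90.4], [311.8, -10.3], [307.9, -138.8]]
```

View pics/w3.png

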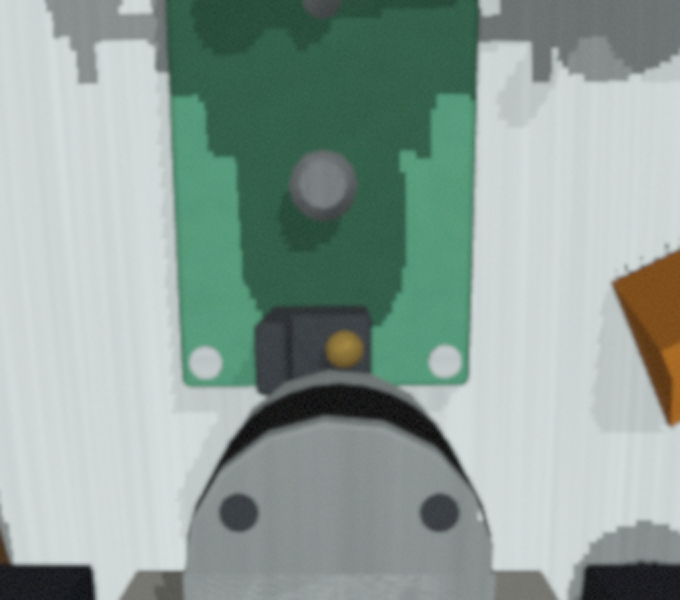

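The thick spigot's top is at pixel (313,90), as predicted. The held housing's slim-end screws are at (269.5,256.5) and (370,256.5), its front rim is at (320,209), and it sits straight in the grip. I'll work out the offsets.

```bash
python3 - <<'E'
from h import *
c=load('wrist');s=r.get_state();M=R.from_euler('xyz',s['eef_rot'],degrees=True);t=s['tcp_pos']
for z in (.2128,.211):
    P=atz(c,[(269.5,256.5),(370,256.5),(320,209),(240,280),(397,280)],z);print('tool',(M.inv().apply(P-t)*1000).round(1).tolist())
print(bydepth(c,[(320,270),(313,90),(320,220)]).round(4).tolist())
P=atz(c,[(313,90)],.032);print('thick',P.round(4))
# rivets near: crop (205,362),(445,361)
P=atz(c,[(150+102.5,181),(150+222.5,180.5)],.016);print('rivets',P.round(4).tolist(),P.mean(0))
P=atz(c,[(150+83.5,20),(150+238,20)],.016);print('plate edges',P.round(4).tolist(),P.mean(0))
E
```

```text
tool [[33.3, -14.8, -15.4], [33.3, 15.6, -15.4], [48.0, 0.5, -15.4], [25.7, -24.2, -15.4], [25.7, 24.2, -15.4]]
tool [[32.8, -15.0, -13.6], [32.7, 15.8, -13.6], [47.6, 0.5, -13.6], [25.0, -24.6, -13.6], [25.0, 24.6, -13.6]]
[[0.5694, 0.0997, 0.2148], [0.5719, 0.0361, 0.0336], [0.569, 0.0848, 0.2129]]
thick [[0.5719 0.036  0.032 ]]
rivets [[0.6199, 0.0993, 0.016], [0.5293, 0.1017, 0.016]] [0.57460982 0.10050318 0.016     ]
plate edges [[0.6262, -0.0148, 0.016], [0.5181, -0.0114, 0.016]] [ 0.57212278 -0.01305977  0.016     ]
```

```bash

python3 -m pendant '[[[0.84,-0.005,0,0,0,0,-1],[0.84,-0.005,0,0,0,0,-1],[0.84,-0.005,0,0,0,0,-1],[0.84,-0.005,0,0,0,0,-1],[0.84,0,0,0,0,0,-1],[0.84,0,0,0,0,0,-1],[0.84,0,0,0,0,0,-1],[0.8,0,0,0,0,0,-1]]]' |sed -n 2p
python3 -m pendant '[[[0,0,1,0,0,0,-1],[0,0,1,0,0,0,-1],[0,0,1,0,0,0,-1],[0,0,1,0,0,0,-1],[0,0,1,0,0,0,-1],[0,0,1,0,0,0,-1],[0,0,0,0,0,0,-1],[0,0,0,0,0,0,-1]]]'
python3 - <<'E'
from h import *
go(.5715,-.0040,.05,-91.5)
E
```

```text
tcp_pos: [0.5673, -0.0056, 0.1976]
time_s: 18.7
tcp_pos: [0.5676, -0.0046, 0.0777]
eef_rot: [180.0, -0.0, -91.6]
contact_force: [-0.6, 0.9, -3.2]
gripper_width: 0.0477
gripper_force: 40.0
tool shift units(20mm) [-0.04 -0.19  1.39] rows 1.4 turn units(4deg) [ 0.01 -0.01 -0.03] 
 at [ 0.5676 -0.0046  0.0777] [ 1.7997e+02 -3.0000e-02 -9.1610e+01] w 0.0477 gf 40.0 F [-0.6  0.9 -3.2] t 18.7 q [19, 20, -25, 0, -45, -21]
```

```bash

python3 -m pendant '[[[-0.03,-0.19,0,0,0,0,-1],[0,0,0,0,0,0,-1],[0,0,0.25,0,0,0,-1],[0,0,0.25,0,0,0,-1],[0,0,0.15,0,0,0,-1],[0,0,0.15,0,0,0,-1],[0,0,0,0,0,0,-1],[0,0,0,0,0,0,-1]]]'
python3 - <<'E'
from h import *
go(.5715,-.0040,.05,-91.5)
E
```

```text
time_s: 19.5
tcp_pos: [0.5712, -0.0036, 0.0614]
eef_rot: [180.0, -0.0, -91.6]
contact_force: [-0.3, -0.0, -4.2]
gripper_width: 0.0479
gripper_force: 40.0
tool shift units(20mm) [ 0.02 -0.01  0.57] rows 0.6 turn units(4deg) [ 0.   -0.   -0.03] 
 at [ 0.5712 -0.0036  0.0614] [ 1.7999e+02 -1.0000e-02 -9.1610e+01] w 0.0479 gf 40.0 F [-0.3 -0.  -4.2] t 19.5 q [19, 22, -25, 0, -43, -21]
```

```bash

python3 -m pendant '[[[0,0,0.1,0,0,0,-1],[0,0,0.1,0,0,0,-1],[0,0,0.1,0,0,0,-1],[0,0,0.1,0,0,0,-1],[0,0,0.08,0,0,0,-1],[0,0,0,0,0,0,-1],[0,0,0,0,0,0,-1],[0,0,0,0,0,0,-1]]]'
python3 - <<'E'
from h import *
go(.5715,-.0040,.05,-91.5)
E
```

```text
time_s: 20.3
tcp_pos: [0.5712, -0.0036, 0.052]
eef_rot: [180.0, -0.0, -91.6]
contact_force: [0.3, 0.7, -3.2]
gripper_width: 0.0479
gripper_force: 40.0
tool shift units(20mm) [ 0.02 -0.01  0.1 ] rows 0.1 turn units(4deg) [ 0.   -0.   -0.03] 
 at [ 0.5712 -0.0036  0.052 ] [180.    -0.   -91.61] w 0.0479 gf 40.0 F [ 0.3  0.7 -3.2] t 20.3 q [19, 22, -26, 0, -42, -21]
```

Going in freely. I'll lower until it touches.

```bash

python3 -m pendant '[[[0,0,0.05,0,0,0,-1],[0,0,0.05,0,0,0,-1],[0,0,0.05,0,0,0,-1],[0,0,0,0,0,0,-1],[0,0,0,0,0,0,-1],[0,0,0,0,0,0,-1],[0,0,0,0,0,0,-1],[0,0,0,0,0,0,-1]]]'
```

```text
time_s: 21.1
tcp_pos: [0.5714, -0.0038, 0.0503]
eef_rot: [-180.0, -0.0, -91.6]
contact_force: [-4.2, -1.1, 9.9]
gripper_width: 0.0479
gripper_force: 40.0
```

```bash

python3 -m pendant '[[[0,0,0,0,0,0,0.6],[0,0,0,0,0,0,0.6],[0,0,0,0,0,0,0.8],[0,0,0,0,0,0,0.8],[0,0,-1,0,0,0,0.8],[0,0,-1,0,0,0,0.8],[0,0,-1,0,0,0,0.8],[0,0,-1,0,0,0,0.8]]]' | sed -n '2p;5p'
python3 -m pendant '[[[0,1,-1,0,0,-1,0],[0,1,-1,0,0,-1,0],[0,1,-1,0,0,-1,0],[0,1,-1,0,0,-1,0],[0,1,0,0,0,-1,0],[0,1,0,0,0,-1,0],[0,1,0,0,0,-1,0],[0,1,0,0,0,-1,0]]]' | sed -n '2p;5p'
python3 - <<'E'
from egg import *
c=cap('top','top2.png')
fit(c,(270,365,215,285),.066,[.5713,.0041,-1.5])
go(.4402,-.0922,.2,4)
c=cap('wrist','w4.png')
print(proj(c,[[.5713,.0041,.066],[.4402,-.0922,.113]]))
E
```

```text
tcp_pos: [0.5712, -0.0036, 0.1296]
gripper_width: 0.0788
tcp_pos: [0.4161, -0.0377, 0.209]
gripper_width: 0.0439
z med 0.0655 1232
housing centre [ 0.5709  0.0049 -1.0066] cost 96.4
tool shift units(20mm) [2.98 0.22 0.43] rows 3.0 turn units(4deg) [  0.     0.02 -15.81] 
 at [ 0.4134 -0.0388  0.2087] [ 1.7996e+02  5.0000e-02 -5.9240e+01] w 0.044 gf 0.0 F [-4.6 -2.7 -1.1] t 22.8 q [22, -3, -33, 0, -60, 9]
[[ 85.94073354 167.71737767]
 [326.81713149 145.45985884]]
```

View pics/w4.png

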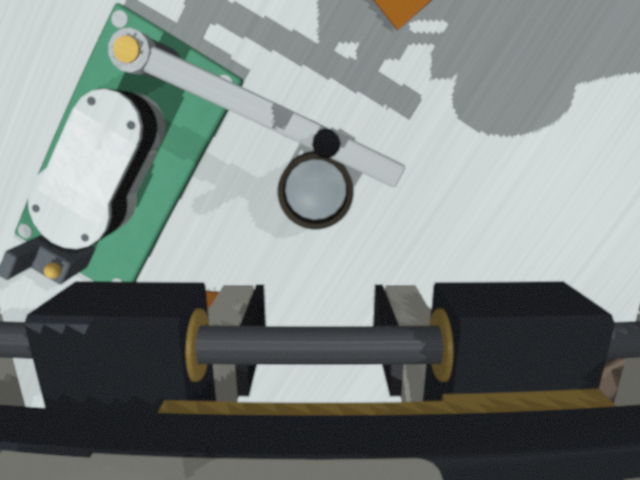

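The housing is home (top at 0.0655, centre within 1 mm). The knob is at (326,143), as predicted, so I'll re-pinch it.

```bash

for i in 1 2; do python3 -m pendant '[[[0,0,0,0,0,-1,0],[0,0,0,0,0,-1,0],[0,0,0,0,0,-1,0],[0,0,0,0,0,-1,0],[0,0,0,0,0,-1,0],[0,0,0,0,0,-1,0],[0,0,0,0,0,-1,0],[0,0,0,0,0,-0.95,0]]]' 12| sed -n '2p;3p'; done
python3 - <<'E'
from h import *
go(.4402,-.0922,.108,4.4)
E
```

```text
tcp_pos: [0.4175, -0.0373, 0.2089]
eef_rot: [180.0, -0.0, -27.7]
tcp_pos: [0.4175, -0.0373, 0.209]
eef_rot: [180.0, -0.0, 4.1]
tool shift units(20mm) [0.93 2.82 5.05] rows 5.0 turn units(4deg) [ 0.   -0.   -0.08] 
 at [ 0.4175 -0.0373  0.209 ] [ 1.8e+02 -1.0e-02  4.1e+00] w 0.044 gf 0.0 F [-0.2 -0.6 -1. ] t 24.4 q [22, -3, -33, 0, -60, 72]
```

```bash

python3 -m pendant '[[[0.47,0.94,0.5,0,0,-0.08,0],[0.46,0.94,0.5,0,0,0,0],[0,0.94,1,0,0,0,0],[0,0,1,0,0,0,0],[0,0,1,0,0,0,0],[0,0,1,0,0,0,0],[0,0,0.05,0,0,0,-1],[0,0,0,0,0,0,-1]]]' 12| sed -n '2p;3p'
python3 -m pendant '[[[0,0,0,0,0,0,-1],[0,0,0,0,0,0,-1],[0,0,0,0,0,0,-1],[0.008,-0.227,0,0,0,0.5,-1],[0.008,-0.227,0,0,0,0.5,-1],[0.016,-0.454,0,0,0,1,-1],[0.016,-0.454,0,0,0,1,-1],[0.016,-0.454,0,0,0,1,-1]]]' 
for i in 1 2; do python3 -m pendant '[[[0.016,-0.454,0,0,0,1,-1],[0.016,-0.454,0,0,0,1,-1],[0.016,-0.454,0,0,0,1,-1],[0.016,-0.454,0,0,0,1,-1],[0.016,-0.454,0,0,0,1,-1],[0.016,-0.454,0,0,0,1,-1],[0.016,-0.454,0,0,0,1,-1],[0.016,-0.454,0,0,0,1,-1]]]'|sed -n '2,5p'; done
python3 - <<'E'
from h import *
go(.5664,.0492,.108,-91.5)
h=np.array([.5690,-.081]);p=np.array(r.get_state()['tcp_pos'][:2]);d=p-h;print(np.hypot(*d),np.degrees(np.arctan2(-d[0],d[1])))
E
```

```text
tcp_pos: [0.4399, -0.0924, 0.108]
eef_rot: [180.0, 0.1, 4.3]
time_s: 26.0
tcp_pos: [0.4421, -0.056, 0.1088]
eef_rot: [-180.0, -0.0, -11.9]
contact_force: [-2.7, 0.1, 6.2]
gripper_width: 0.0154
gripper_force: 12.0
tcp_pos: [0.4744, 0.0082, 0.1087]
eef_rot: [180.0, 0.1, -43.9]
contact_force: [-9.9, 6.5, 11.3]
gripper_width: 0.0154
tcp_pos: [0.5382, 0.0461, 0.1088]
eef_rot: [-179.8, 0.2, -75.8]
contact_force: [-4.2, 11.8, 3.6]
gripper_width: 0.0158
tool shift units(20mm) [ 0.2  -1.41  0.04] rows 1.4 turn units(4deg) [-0.03  0.05  3.92] 
 at [0.5382 0.0461 0.1088] [-1.7984e+02  1.7000e-01 -7.5840e+01] w 0.0158 gf 12.0 F [-4.2 11.8  3.6] t 27.6 q [26, 16, -27, 0, -47, -11]
0.13079679695925114 13.636633130360016
```

```bash

python3 -m pendant '[[[0.03,-0.454,0,0,0,1,-1],[0.03,-0.454,0,0,0,1,-1],[0.03,-0.454,0,0,0,1,-1],[0.02,-0.42,0,0,0,0.9,-1],[0,-0.1,0,0,0,0,-1],[0,-0.05,0,0,0,0,-1],[0,0,0,0,0,0,-1],[0,0,0,0,0,0,-1]]]' 20
python3 - <<'E'
from h import *
go(.5725,.0491,.108,-91.5)
h=np.array([.5691,-.0809]);p=np.array(r.get_state()['tcp_pos'][:2]);d=p-h;print(np.hypot(*d),np.degrees(np.arctan2(-d[0],d[1]))+1.5)
E
```

```text
time_s: 28.4
tcp_pos: [0.574, 0.0498, 0.1087]
eef_rot: [179.9, 0.2, -91.3]
contact_force: [-15.1, 21.1, 11.5]
gripper_width: 0.0158
gripper_force: 20.0
tool shift units(20mm) [0.04 0.08 0.03] rows 0.1 turn units(4deg) [0.03 0.06 0.05] 
 at [0.574  0.0498 0.1087] [179.89   0.24 -91.31] w 0.0158 gf 20.0 F [-15.1  21.1  11.5] t 28.4 q [24, 19, -22, 0, -49, -25]
0.13080618594844937 -0.6656712790373263
```

```bash

python3 -m pendant '[[[0,0,0,0,0,0,-0.3],[0,0,0,0,0,0,-0.2],[0,0,0,0,0,0,-0.1],[0,0,-1,0,0,0,0],[0,0,-1,0,0,0,0],[0,0,-1,0,0,0,0],[-1,1,-1,0,0,0,1],[-1,1,-1,0,0,0,1]]]' |sed -n '2,5p'
python3 -m pendant '[[[-1,1,-1,0,0,0,1],[-1,1,0,0,0,0,1],[-1,1,0,0,0,0,1],[-1,1,0,0,0,0,1],[-1,1,0,0,0,0,1],[-1,1,0,0,0,0,1],[-1,0,0,0,0,0,1],[-1,0,0,0,0,0,1]]]' |sed -n '2,5p'
python3 - <<'E'
from h import *
c=cap('top')
im=cv2.resize(c['frame'][195:335,185:445],None,fx=3,fy=3,interpolation=cv2.INTER_CUBIC);cv2.imwrite('pics/t3.png',im)
print(proj(c,[[.5725,.0491,.113],[.5691,-.0809,.084]]).round(1).tolist())
E
```

```text
tcp_pos: [0.5367, 0.087, 0.2084]
eef_rot: [180.0, -0.0, -91.4]
contact_force: [0.3, 1.2, -0.3]
gripper_width: 0.0546
tcp_pos: [0.4207, 0.2512, 0.2285]
eef_rot: [-179.9, 0.0, -91.3]
contact_force: [0.7, 0.5, 0.1]
gripper_width: 0.0877
[[293.5, 241.4], [354.9, 245.7]]
```

View pics/t3.png

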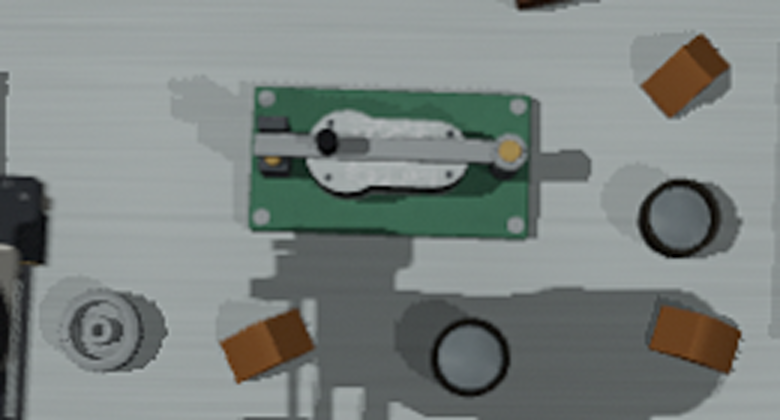

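The bar is shut: knob at (294,242) against the predicted (293.5,241.4), with the bar over the catch post. Next I'll write a quick detector for the loose parts, checked against my own readings.

```bash
cat > det.py <<'E'
from h import *
def det(show=True):
    c=cap('top');hsv=cv2.cvtColor(c['frame'],cv2.COLOR_BGR2HSV);out=[]
    m=((hsv[...,0]<22)&(hsv[...,1]>150)&(hsv[...,2]>50)).astype(np.uint8);m=cv2.morphologyEx(m,cv2.MORPH_OPEN,np.ones((2,2)))
    n,l,s,ct=cv2.connectedComponentsWithStats(m)
    for i in range(1,n):
        if 200<s[i,4]<700:
            v,u=np.where(l==i);Q=atz(c,np.c_[u,v],.004)[:,:2]
            (x,y),(w,h),a=cv2.minAreaRect((Q*1000).astype(np.float32))
            if w>h: a+=90   # a = direction of the short side
            psi=(a+90)%180-180   # tool y along short side
            if not(.35<x/1000<.72): continue
            out.append(('prism',x/1000,y/1000,psi));print('prism',round(x),round(y),'size',round(w+2),round(h+2),'psi',round(psi,1),'px',ct[i].round(1))
    return c
E
python3 - <<'E'
from det import *
c=det()
print('wheel',atz(c,[(185+102/3,195+331/3)],.026).round(4), 'cells',atz(c,[(185+680/3,195+218/3),(185+470.5/3,195+357/3)],.030).round(4).tolist())
print('prisms by eye',atz(c,[(274.2,310.06),(413.6,220.3),(416.9,308.4)],0.0).round(4).tolist())
go(.443,.213,.026,-91.3)
E
```

```text
prism 642 -223 size 35 64 psi -47.7 px [413.8 220.7]
prism 440 -228 size 65 37 psi -107.0 px [417.4 308.3]
prism 433 93 size 35 63 psi -64.4 px [274.5 310.7]
wheel [[0.4423 0.2152 0.026 ]] cells [[0.5291, -0.2116, 0.03], [0.4259, -0.0558, 0.03]]
prisms by eye [[0.4347, 0.0945, 0.0], [0.643, -0.2233, 0.0], [0.44, -0.2272, 0.0]]
tool shift units(20mm) [ 1.94 -1.11 10.1 ] rows 10.1 turn units(4deg) [-0.01  0.    0.02] 
 at [0.4215 0.2523 0.2279] [-1.7996e+02  1.0000e-02 -9.1220e+01] w 0.0875 gf 0.0 F [-0.7 -0.5  0.1] t 30.1 q [54, 4, -24, 0, -62, -55]
```

```bash

python3 -m pendant '[[[0.93,-0.55,0.5,0,0,0,1],[0.93,-0.55,1,0,0,0,1],[0,0,1,0,0,0,1],[0,0,1,0,0,0,1],[0,0,1,0,0,0,1],[0,0,1,0,0,0,1],[0,0,1,0,0,0,1],[0,0,1,0,0,0,1]]]' 30|sed -n 2p
python3 -m pendant '[[[0,0,1,0,0,0,1],[0,0,1,0,0,0,1],[0,0,0.6,0,0,0,1],[0,0,0,0,0,0,1],[0,0,0,0,0,0,-1],[0,0,0,0,0,0,-1],[0,0,0,0,0,0,-1],[0,0,0,0,0,0,-1]]]' 30
python3 - <<'E'
from h import *
go(.535,-.407,.15,-91.3)
E
```

```text
tcp_pos: [0.4425, 0.2121, 0.0769]
time_s: 31.7
tcp_pos: [0.442, 0.2127, 0.0266]
eef_rot: [-179.9, 0.1, -91.3]
contact_force: [0.2, -1.3, -0.1]
gripper_width: 0.0612
gripper_force: 0.4
tool shift units(20mm) [30.87 -5.35 -6.2 ] rows 30.9 turn units(4deg) [-0.01  0.02  0.  ] 
 at [0.442  0.2127 0.0266] [-1.7995e+02  6.0000e-02 -9.1290e+01] w 0.0612 gf 0.4 F [ 0.2 -1.3 -0.1] t 31.7 q [49, 19, -38, 0, -34, -50]
```

```bash

python3 -m pendant '[[[0,0,0,0,0,0,-1],[0,0,0,0,0,0,-1],[0,0,-0.5,0,0,0,-1],[0,0,-1,0,0,0,-1],[0,0,-1,0,0,0,-1],[0,0,-1,0,0,0,-1],[0.9,-0.16,-1,0,0,0,-1],[1,-0.17,-1,0,0,0,-1]]]' 30|sed -n '2,6p'
for i in 1 2 3; do python3 -m pendant '[[[1,-0.173,0,0,0,0,-1],[1,-0.173,0,0,0,0,-1],[1,-0.173,0,0,0,0,-1],[1,-0.173,0,0,0,0,-1],[1,-0.173,0,0,0,0,-1],[1,-0.173,0,0,0,0,-1],[1,-0.173,0,0,0,0,-1],[1,-0.173,0,0,0,0,-1]]]'|sed -n '2p;5p'; done
python3 - <<'E'
from h import *
go(.535,-.407,.033,-91.3)
c=cap('wrist','w5.png');cap('top')
E
```

```text
tcp_pos: [0.447, 0.1739, 0.1371]
eef_rot: [180.0, -0.0, -91.2]
contact_force: [-0.6, 0.1, -2.1]
gripper_width: 0.0598
gripper_force: 30.0
tcp_pos: [0.471, 0.0127, 0.1363]
gripper_width: 0.0594
tcp_pos: [0.4951, -0.1477, 0.1363]
gripper_width: 0.0595
tcp_pos: [0.5191, -0.3082, 0.1362]
gripper_width: 0.0595
tool shift units(20mm) [ 4.93 -0.91  5.16] rows 5.2 turn units(4deg) [ 0.01  0.01 -0.  ] 
 at [ 0.5191 -0.3082  0.1362] [ 1.7996e+02  2.0000e-02 -9.1300e+01] w 0.0595 gf 30.0 F [ 0.5  0.1 -1.9] t 34.9 q [-12, 19, -17, 0, -54, 11]
```

View pics/w5.png

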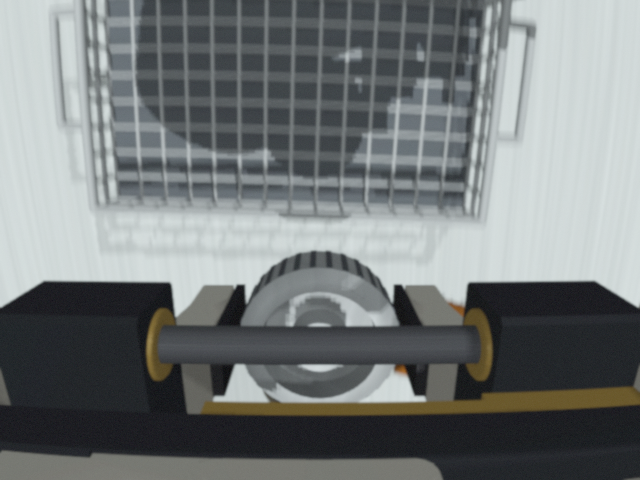

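The wheel is held square. The basket's near rim runs from (95,207) to (483,220). I'll check the basket centre from this.

```bash
python3 - <<'E'
from h import *
c=load('wrist')
P=atz(c,[(95,207),(483,220)],.04);print(P.round(4).tolist())
a,b=P[0][:2],P[1][:2];m=(a+b)/2;d=(b-a)/np.linalg.norm(b-a);print(np.linalg.norm(b-a)); n=np.array([d[1],-d[0]]);n*=np.sign(-n[1]);print('centre',m+n*.08,'edge yaw',np.degrees(np.arctan2(-d[1],-d[0])))
E
```

```text
[[0.6475, -0.3373, 0.04], [0.4245, -0.3243, 0.04]]
0.22337575624551087
centre [ 0.53128323 -0.41067675] edge yaw -3.3516622116614525
```

```bash

python3 -m pendant '[[[1,-0.16,0,0,0,0,-1],[1,-0.16,0,0,0,0,-1],[1,-0.16,0,0,0,0,-1],[1,-0.16,0,0,0,0,-1],[1,-0.16,0,0,0,0,-1],[0,0,1,0,0,0,-1],[0,0,1,0,0,0,-1],[0,0,1,0,0,0,-1]]]' 30|sed -n '2p;5p'
python3 -m pendant '[[[0,0,1,0,0,0,-1],[0,0,1,0,0,0,-1],[0,0,0,0,0,0,-1],[0,0,0,0,0,0,0.8],[0,0,0,0,0,0,0.8],[0,0,0,0,0,0,0.8],[0,0,0,0,0,0,0.8],[0,0,-1,0,0,0,0.8]]]' 30|sed -n '2,5p'
python3 -m pendant '[[[0,0,-1,0,0,0,1],[0,0,-1,0,0,0,1],[0,0,-1,0,0,0,1],[0,0,-1,0,0,1,1],[0,0,-1,0,0,1,1],[0,0,0,0,0,1,1],[0,0,0,0,0,1,1],[0,0,0,0,0,0,1]]]' 30|sed -n '2,5p'
python3 - <<'E'
from det import *
c=det()
go(.440,-.2275,.13,-107.0)
print('wheel?',bydepth(c,proj(c,[[.533,-.41,.03]])))
E
```

```text
tcp_pos: [0.5329, -0.4073, 0.0755]
gripper_width: 0.0596
tcp_pos: [0.5318, -0.4071, 0.0542]
eef_rot: [179.8, 0.1, -91.3]
contact_force: [-0.8, -0.1, -0.5]
gripper_width: 0.0788
tcp_pos: [0.5333, -0.4079, 0.1567]
eef_rot: [-179.9, -0.0, -107.4]
contact_force: [0.4, -0.2, -0.1]
gripper_width: 0.0876
prism 642 -224 size 35 64 psi -48.3 px [413.9 220.7]
prism 434 93 size 35 63 psi -64.2 px [274.5 310.7]
tool shift units(20mm) [-7.23  7.13  1.32] rows 7.2 turn units(4deg) [-0.01 -0.   -0.05] 
 at [ 0.5333 -0.4079  0.1565] [-179.97   -0.   -107.21] w 0.0877 gf 0.0 F [ 0.3 -0.3  0.2] t 37.5 q [-21, 24, -7, 0, -59, 4]
wheel? [[ 0.45601465 -0.2086605   0.65061323]]
```

```bash
cat >> det.py <<'E'
def side():
    c=cap('side');hsv=cv2.cvtColor(c['frame'],cv2.COLOR_BGR2HSV)
    m=((hsv[...,0]<22)&(hsv[...,1]>150)&(hsv[...,2]>50)).astype(np.uint8)
    n,l,s,ct=cv2.connectedComponentsWithStats(m)
    for i in range(1,n):
        if s[i,4]>120: 
            P=atz(c,ct[i],.012)[0]
            if .35<P[0]<.72 and abs(P[1])<.5: print('side prism',P.round(3),s[i,4])
E
python3 -m pendant '[[[-0.9,0.89,0,0,0,0,0.36],[-0.9,0.89,0,0,0,0,0.36],[-0.9,0.89,0,0,0,0,0.36],[-0.9,0.89,0,0,0,0,0.36],[-0.9,0.89,0,0,0,0,0.36],[-0.9,0.89,0,0,0,0,0.36],[-0.9,0.89,0.3,0,0,0,0.36],[-0.93,0.9,1,0,0,0,0.36]]]' 20|sed -n '2p;5p'
python3 - <<'E'
from det import *
side();go(.440,-.2275,.026,-107.0)
E
```

```text
tcp_pos: [0.441, -0.227, 0.1315]
gripper_width: 0.0596
side prism [0.435 0.091 0.012] 395
side prism [ 0.648 -0.238  0.012] 164
side prism [ 0.439 -0.231  0.012] 521
tool shift units(20mm) [ 0.11 -0.24  5.06] rows 5.1 turn units(4deg) [ 0.04  0.02 -0.06] 
 at [ 0.4363 -0.2242  0.1273] [ 1.7983e+02  7.0000e-02 -1.0725e+02] w 0.0594 gf 0.0 F [-5.7  5.1 -5.6] t 38.3 q [-4, 10, -31, 0, -49, -13]
```

Prism2 is in place. Grasp it.

```bash

python3 -m pendant '[[[0,0,0,0,0,0,0.36],[0.05,-0.05,1,0,0,0,0.36],[0,0,1,0,0,0,0.36],[0,0,1,0,0,0,0.36],[0,0,1,0,0,0,0.36],[0,0,0.9,0,0,0,0.36],[0,0,0,0,0,0,-1],[0,0,0,0,0,0,-1]]]' 20|sed -n '2p;5p'
python3 -m pendant '[[[0,0,0,0,0,0,-1],[0,0,0,0,0,0,-1],[0,0,0,0,0,0,-1],[0,0,-0.5,0,0,0,-1],[0,0,-1,0,0,0,-1],[0,0,-1,0,0,0,-1],[0,0,-1,0,0,0,-1],[0,0,-1,0,0,0,-1]]]' 20
python3 - <<'E'
from h import *
go(.455,.398,.13,-90)
E
```

```text
tcp_pos: [0.4415, -0.2292, 0.0323]
gripper_width: 0.0485
time_s: 39.9
tcp_pos: [0.4406, -0.2286, 0.1236]
eef_rot: [-180.0, 0.0, -107.3]
contact_force: [0.5, 0.8, -0.5]
gripper_width: 0.0337
gripper_force: 20.0
tool shift units(20mm) [-30.13   8.62  -0.32] rows 30.1 turn units(4deg) [-0.01  0.   -4.32] 
 at [ 0.4406 -0.2286  0.1236] [-1.7997e+02  1.0000e-02 -1.0729e+02] w 0.0337 gf 20.0 F [ 0.5  0.8 -0.5] t 39.9 q [-5, 11, -31, 0, -48, -13]
```

```bash

for i in 1 2 3; do python3 -m pendant '[[[-1,0.286,0,0,0,0,-1],[-1,0.286,0,0,0,0,-1],[-1,0.286,0,0,0,0,-1],[-1,0.286,0,0,0,0,-1],[-1,0.286,0,0,0,0,-1],[-1,0.286,0,0,0,0,-1],[-1,0.286,0,0,0,0,-1],[-1,0.286,0,0,0,0,-1]]]'|sed -n '2p;5p'; done
python3 -m pendant '[[[-1,0.286,0,0,0,0,-1],[-1,0.286,0,0,0,0,-1],[-1,0.286,0,0,0,0,-1],[-1,0.286,0,0,0,0,-1],[-1,0.286,0,0,0,0,-1],[-1,0.286,0,0,0,0,-1],[0,0,0,0,0,-1,-1],[0,0,0,0,0,-1,-1]]]'|sed -n '2p;5p'
python3 - <<'E'
from h import *
go(.455,.398,.04,-90)
c=load('wrist') if 0 else cap('wrist','w6.png')
E
```

```text
tcp_pos: [0.4446, -0.0614, 0.1228]
gripper_width: 0.0337
tcp_pos: [0.4484, 0.105, 0.1228]
gripper_width: 0.0339
tcp_pos: [0.4524, 0.2719, 0.1223]
gripper_width: 0.0336
tcp_pos: [0.4552, 0.3967, 0.1215]
gripper_width: 0.034
tool shift units(20mm) [-0.06  0.02  4.08] rows 4.1 turn units(4deg) [ 0.   -0.01 -2.27] 
 at [0.4552 0.3967 0.1215] [ 1.7999e+02 -3.0000e-02 -9.9090e+01] w 0.034 gf 20.0 F [-0.3 -0.4 -0.8] t 43.1 q [60, 20, -18, 0, -52, -69]
```

View pics/w6.png

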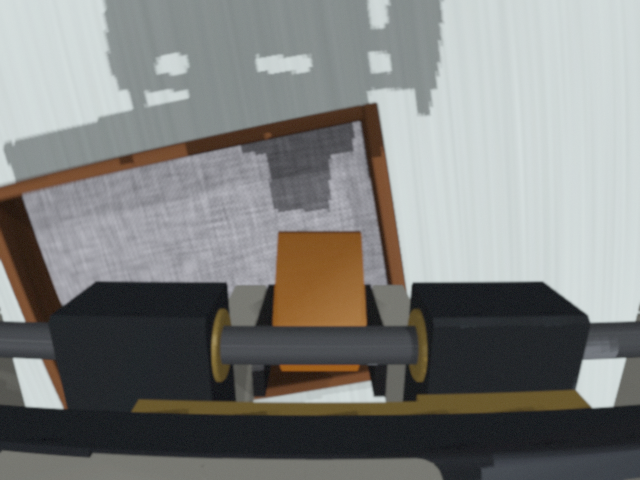

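The prism is held well. The tray's near-side rim runs from (2,192) to (373,105), so I'll check the clearance to it.

```bash
python3 - <<'E'
from h import *
c=load('wrist')
P=atz(c,[(2,192),(373,105)],.036);print(P.round(4).tolist())
a,b=P[0][:2],P[1][:2];m=(a+b)/2;d=(a-b)/np.linalg.norm(b-a);n=np.array([-d[1],d[0]]);print(np.linalg.norm(b-a),'centre',m+n*.08,'yaw',np.degrees(np.arctan2(d[1],d[0])))
E
```

```text
[[0.6251, 0.3314, 0.036], [0.4153, 0.3214, 0.036]]
0.21006122297553587 centre [0.51638002 0.40630062] yaw 2.7329642572571964
```

```bash

python3 -m pendant '[[[-0.23,-0.88,0,0,0,0,-1],[-0.23,-0.88,0,0,0,0,-1],[-0.23,-0.88,0,0,0,0,-1],[-0.23,-0.86,0,0,0,0,-1],[0,0,1,0,0,-1,-1],[0,0,1,0,0,-1,-1],[0,0,1,0,0,-0.9,-1],[0,0,0.5,0,0,0,-1]]]'|sed -n '2,5p'
python3 - <<'E'
from h import *
go(.527,.404,.040,-87.3)
E
```

```text
tcp_pos: [0.5268, 0.4018, 0.0499]
eef_rot: [179.9, -0.1, -87.7]
contact_force: [-0.7, 0.1, -1.2]
gripper_width: 0.0336
tool shift units(20mm) [-0.11 -0.01  0.49] rows 0.5 turn units(4deg) [ 0.03 -0.03 -0.11] 
 at [0.5268 0.4018 0.0499] [ 1.7989e+02 -1.1000e-01 -8.7740e+01] w 0.0336 gf 20.0 F [-0.7  0.1 -1.2] t 44.0 q [54, 30, -14, 0, -47, -52]
```

```bash

python3 -m pendant '[[[0,0,0.45,0,0,0,-1],[0,0,0,0,0,0,-1],[0,0,0,0,0,0,0.3],[0,0,0,0,0,0,0.36],[0,0,0,0,0,0,0.36],[0,0,-0.6,0,0,0,0.36],[0,0,-1,0,0,0,0.36],[0,0,-1,0,0,0,0.36]]]'|sed -n '2,5p'
python3 -m pendant '[[[0,0,-1,0,0,-1,0.36],[0,0,-1,0,0,-1,0.36],[0,0,-0.5,0,0,-1,0.36],[0,0,0,0,0,-1,0.36],[0,0,0,0,0,-1,0.36],[0,0,0,0,0,-0.8,0.36],[0,0,0,0,0,0,0.36],[0,0,0,0,0,0,0.36]]]'|sed -n '2,5p'
python3 - <<'E'
from det import *
c=det();side();go(.434,.0935,.13,-64.3)
E
```

```text
tcp_pos: [0.5275, 0.4021, 0.0965]
eef_rot: [-180.0, 0.0, -87.7]
contact_force: [-0.5, 0.3, 0.3]
gripper_width: 0.0595
tcp_pos: [0.5275, 0.4021, 0.1459]
eef_rot: [-180.0, 0.0, -64.6]
contact_force: [0.9, -0.3, -0.3]
gripper_width: 0.0597
prism 642 -223 size 35 64 psi -47.7 px [413.8 220.7]
prism 528 397 size 34 48 psi -89.2 px [145.9 266.3]
prism 434 94 size 36 63 psi -64.4 px [274.4 310.6]
side prism [0.533 0.404 0.012] 207
side prism [0.435 0.092 0.012] 412
side prism [ 0.641 -0.222  0.012] 464
tool shift units(20mm) [11.93 10.85  0.76] rows 11.9 turn units(4deg) [-0.01  0.   -0.07] 
 at [0.5275 0.4021 0.1454] [-1.7997e+02  1.0000e-02 -6.4570e+01] w 0.0592 gf 0.0 F [0.4 0.2 0.5] t 45.6 q [54, 24, -8, 0, -58, -29]
```

```bash

python3 -m pendant '[[[1,0.91,0,0,0,0,0.36],[1,0.91,0,0,0,0,0.36],[1,0.91,0,0,0,0,0.36],[1,0.91,0,0,0,0,0.36],[1,0.91,0,0,0,0,0.36],[1,0.91,0,0,0,0,0.36],[1,0.91,0,0,0,0,0.36],[1,0.91,0,0,0,0,0.36]]]'|sed -n '2,3p'
python3 -m pendant '[[[1,0.91,0,0,0,0,0.36],[1,0.9,0,0,0,0,0.36],[1,0.9,0,0,0,0,0.36],[0.9,0.82,0,0,0,0,0.36],[0,0,1,0,0,0,0.36],[0,0,1,0,0,0,0.36],[0,0,1,0,0,0,0.36],[0,0,0,0,0,0,0.36]]]'|sed -n '2,3p'
python3 - <<'E'
from h import *
go(.434,.0935,.027,-64.4)
E
```

```text
tcp_pos: [0.4645, 0.194, 0.1452]
eef_rot: [-180.0, 0.0, -64.5]
tcp_pos: [0.4334, 0.0932, 0.0833]
eef_rot: [179.8, -0.0, -64.6]
tool shift units(20mm) [-0.   -0.04  2.81] rows 2.8 turn units(4deg) [ 0.06 -0.01 -0.04] 
 at [0.4334 0.0932 0.0833] [ 1.7977e+02 -3.0000e-02 -6.4580e+01] w 0.0599 gf 0.0 F [ 0.6 -0.3 -0. ] t 47.2 q [38, 10, -40, 0, -41, -12]
```

```bash

python3 -m pendant '[[[0,-0.03,1,0,0,0,0.36],[0,0,1,0,0,0,0.36],[0,0,0.75,0,0,0,0.36],[0,0,0,0,0,0,-1],[0,0,0,0,0,0,-1],[0,0,0,0,0,0,-1],[0,0,0,0,0,0,-1],[0,0,0,0,0,0,-1]]]' 20|sed -n '2,6p'
python3 -m pendant '[[[0,0,-0.5,0,0,0,-1],[0,0,-1,0,0,-1,-1],[0,0,-1,0,0,-1,-1],[0,0,-1,0,0,-1,-1],[0,0,-1,0,0,-1,-1],[0,0,-0.5,0,0,-1,-1],[0,0,0,0,0,-1,-1],[0,0,0,0,0,-1,-1]]]' 20|sed -n '2,6p'
python3 -m pendant '[[[0,0,0,0,0,-1,-1],[0,0,0,0,0,-1,-1],[0,0,0,0,0,-1,-1],[0,0,0,0,0,-1,-1],[0,0,0,0,0,-1,-1],[0,0,0,0,0,-1,-1],[0,0,0,0,0,-1,-1],[0,0,0,0,0,-1,-1]]]' 20|sed -n '2,6p'
python3 - <<'E'
from det import *
go(.461,.402,.13,2.7)
E
```

```text
tcp_pos: [0.4359, 0.0948, 0.031]
eef_rot: [-179.9, 0.0, -64.5]
contact_force: [-1.8, 0.9, 8.1]
gripper_width: 0.034
gripper_force: 20.0
tcp_pos: [0.4353, 0.0945, 0.1313]
eef_rot: [-179.9, -0.0, -36.3]
contact_force: [-0.8, -0.2, -1.7]
gripper_width: 0.0339
gripper_force: 20.0
tcp_pos: [0.4351, 0.0943, 0.1307]
eef_rot: [-180.0, -0.0, -4.3]
contact_force: [0.1, -0.3, -0.5]
gripper_width: 0.034
gripper_force: 20.0
tool shift units(20mm) [  0.13 -15.44   0.04] rows 15.4 turn units(4deg) [-0.01 -0.01 -1.76] 
 at [0.4351 0.0943 0.1307] [-1.7998e+02 -2.0000e-02 -4.3400e+00] w 0.034 gf 20.0 F [ 0.1 -0.3 -0.5] t 49.6 q [38, 6, -37, 0, -48, 48]
```

```bash

python3 -m pendant '[[[0,0,0,0,0,-0.9,-1],[0,0,0,0,0,-0.86,-1],[0.13,-0.98,0,0,0,0,-1],[0.13,-0.98,0,0,0,0,-1],[0.13,-0.98,0,0,0,0,-1],[0.13,-0.98,0,0,0,0,-1],[0.13,-0.98,0,0,0,0,-1],[0.13,-0.98,0,0,0,0,-1]]]'|sed -n '2,5p'
python3 -m pendant '[[[0.13,-0.97,0,0,0,0,-1],[0.13,-0.97,0,0,0,0,-1],[0.13,-0.97,0,0,0,0,-1],[0.13,-0.97,0,0,0,0,-1],[0.13,-0.97,0,0,0,0,-1],[0.13,-0.97,0,0,0,0,-1],[0.13,-0.97,0,0,0,0,-1],[0.13,-0.97,0,0,0,0,-1]]]'|sed -n '2,5p'
python3 - <<'E'
from det import *
go(.461,.402,.04,2.7)
E
```

```text
tcp_pos: [0.4457, 0.214, 0.1303]
eef_rot: [-180.0, -0.0, 2.6]
contact_force: [0.5, 0.1, -1.1]
gripper_width: 0.0338
tcp_pos: [0.4597, 0.3702, 0.1299]
eef_rot: [180.0, 0.0, 2.5]
contact_force: [0.6, -0.1, 0.6]
gripper_width: 0.0336
tool shift units(20mm) [ 0.14 -1.59  4.49] rows 4.5 turn units(4deg) [ 0.    0.   -0.04] 
 at [0.4597 0.3702 0.1299] [179.99   0.     2.55] w 0.0336 gf 20.0 F [ 0.6 -0.1  0.6] t 51.2 q [58, 19, -19, 0, -52, 35]
```

```bash

python3 -m pendant '[[[0.03,-0.8,0,0,0,0,-1],[0.03,-0.79,0.5,0,0,0,-1],[0,0,1,0,0,0,-1],[0,0,1,0,0,0,-1],[0,0,1,0,0,0,-1],[0,0,0.5,0,0,0,-1],[0,0,0.4,0,0,0,-1],[0,0,0,0,0,0,-1]]]'|sed -n '2,5p'
python3 -m pendant '[[[0,0,0,0,0,0,0.3],[0,0,0,0,0,0,0.36],[0,0,0,0,0,0,0.36],[0,0,-0.6,0,0,0,0.36],[0,0,-1,0,0,0,0.36],[0,0,-1,0,0,0,0.36],[0,0,-1,0,0,0,0.36],[0,0,-1,0,0,0,0.36]]]'|sed -n '2,5p'
python3 - <<'E'
from det import *
side();det();go(.643,-.2235,.15,-47.9)
E
```

```text
tcp_pos: [0.459, 0.4001, 0.0409]
eef_rot: [179.9, 0.1, 2.5]
contact_force: [-0.1, 0.1, -0.6]
gripper_width: 0.0336
tcp_pos: [0.4595, 0.4005, 0.1362]
eef_rot: [-179.9, -0.1, 2.6]
contact_force: [0.1, 0.1, -0.3]
gripper_width: 0.0591
side prism [0.534 0.404 0.012] 204
side prism [0.459 0.407 0.012] 291
side prism [ 0.641 -0.222  0.012] 462
prism 642 -223 size 35 64 psi -47.7 px [413.8 220.7]
prism 535 407 size 27 67 psi -75.9 px [139.1 264.3]
tool shift units(20mm) [ 7.7  31.65 -0.7 ] rows 31.6 turn units(4deg) [-0.09 -0.03 12.62] 
 at [0.4607 0.402  0.1385] [-179.71   -0.25    2.58] w 0.0596 gf 0.0 F [ 0.2 -0.5  0.8] t 53.0 q [59, 20, -16, 0, -54, 33]
```

```bash
python3 - <<'E'
from h import *
c=load('top')
u,v=np.meshgrid(np.arange(340,425),np.arange(140,205));P=bydepth(c,np.c_[u.ravel(),v.ravel()])
m=P[:,2]>.02;Q=P[m];print(Q.min(0),Q.max(0),np.percentile(Q[:,2],[50,90,98,100]))
c=load('side');o=proj(c,[[.735,-.15,.03]])[0];print(o)
u,v=np.meshgrid(np.arange(380,455),np.arange(235,300));P=bydepth(c,np.c_[u.ravel(),v.ravel()]);print(np.percentile(P[:,2],[90,98,100]),P[P[:,2]>.02].min(0))
E
for i in 1; do python3 -m pendant '[[[0.24,1,-0.5,0,0,0,0.36],[0.24,1,-0.5,0,0,0,0.36],[0.24,1,0,0,0,0,0.36],[0.24,1,0,0,0,0,0.36],[0.24,1,0,0,0,0,0.36],[0.24,1,0,0,0,0,0.36],[0.24,1,0,0,0,0,0.36],[0.24,1,0,0,0,0,0.36]]]'|sed -n 2p;done
for i in 1 2 3; do python3 -m pendant '[[[0.24,1,0,0,0,0,0.36],[0.24,1,0,0,0,0,0.36],[0.24,1,0,0,0,0,0.36],[0.24,1,0,0,0,0,0.36],[0.24,1,0,0,0,0,0.36],[0.24,1,0,0,0,0,0.36],[0.24,1,0,0,0,0,0.36],[0.24,1,0,0,0,0,0.36]]]'|sed -n 2p;done
```

```text
[ 0.3738083  -0.21699525  0.02010506] [0.79860449 0.00633345 1.3133152 ] [0.02971374 0.03450212 0.06237867 1.3133152 ]
[414.96318742 269.31508704]
[0.03033002 0.04947709 0.89917115] [ 0.01503103 -0.56483583  0.02001062]
tcp_pos: [0.5048, 0.2398, 0.1534]
tcp_pos: [0.5499, 0.0817, 0.1534]
tcp_pos: [0.5949, -0.0763, 0.1533]
tcp_pos: [0.6401, -0.2343, 0.1531]
```

```bash

python3 -m pendant '[[[0,0,0,0,0,1,0.36],[0,0,0,0,0,1,0.36],[0,0,0,0,0,1,0.36],[0,0,0,0,0,1,0.36],[0,0,0,0,0,1,0.36],[0,0,0,0,0,1,0.36],[0,0,0,0,0,1,0.36],[0,0,0,0,0,1,0.36]]]'|sed -n 3p
python3 -m pendant '[[[0,0,0.5,0,0,1,0.36],[0,0,0.5,0,0,1,0.36],[0,0,0.5,0,0,1,0.36],[0,0,0.5,0,0,1,0.36],[0,0,0,0,0,0.6,0.36],[0,0,0,0,0,0,0.36],[0,0,0,0,0,0,0.36],[0,0,0,0,0,0,0.36]]]'|sed -n 3p
python3 - <<'E'
from det import *
side();go(.6425,-.2235,.029,-47.9)
E
```

```text
eef_rot: [180.0, 0.1, -29.7]
eef_rot: [-180.0, -0.0, -47.8]
side prism [0.532 0.405 0.012] 227
side prism [0.459 0.407 0.012] 290
side prism [ 0.639 -0.223  0.012] 415
tool shift units(20mm) [-0.29 -0.35  4.26] rows 4.3 turn units(4deg) [-0.   -0.    0.02] 
 at [ 0.6411 -0.2325  0.1141] [-1.7999e+02 -1.0000e-02 -4.7830e+01] w 0.0592 gf 0.0 F [-0.3  0.6  0.6] t 57.8 q [-4, 27, -8, 0, -55, 46]
```

```bash

python3 -m pendant '[[[-0.29,-0.35,0.2,0,0,0,0.36],[0,0,1,0,0,0,0.36],[0,0,1,0,0,0,0.36],[0,0,1,0,0,0,0.36],[0,0,1,0,0,0,0.36],[0,0,0,0,0,0,-1],[0,0,0,0,0,0,-1],[0,0,0,0,0,0,-1]]]' 20|sed -n '2,6p'
python3 -m pendant '[[[0,0,0,0,0,0,-1],[0,0,0,0,0,0,-1],[0,0,-0.5,0,0,0,-1],[0,0,-1,0,0,-1,-1],[0,0,-1,0,0,-1,-1],[0,0,-1,0,0,-1,-1],[0,0,-1,0,0,-1,-1],[0,0,-1,0,0,-1,-1]]]' 20|sed -n '2,6p'
python3 -m pendant '[[[0,0,-1,0,0,-1,-1],[0,0,0,0,0,-1,-1],[0,0,0,0,0,-1,-1],[0,0,0,0,0,-1,-1],[0,0,0,0,0,-1,-1],[0,0,0,0,0,-1,-1],[0,0,0,0,0,-1,-1],[0,0,0,0,0,-0.6,-1]]]' 20|sed -n '2,6p'
python3 - <<'E'
from det import *
go(.595,.405,.16,2.7)
E
```

```text
tcp_pos: [0.6434, -0.223, 0.0312]
eef_rot: [-179.9, -0.1, -47.8]
contact_force: [-0.0, 0.0, -0.2]
gripper_width: 0.0408
gripper_force: 0.0
tcp_pos: [0.6423, -0.2232, 0.1416]
eef_rot: [-180.0, -0.0, -27.7]
contact_force: [-0.2, -0.5, -0.5]
gripper_width: 0.0334
gripper_force: 20.0
tcp_pos: [0.6423, -0.2232, 0.1607]
eef_rot: [-180.0, -0.0, 2.7]
contact_force: [-0.3, 0.0, -1.9]
gripper_width: 0.0337
gripper_force: 20.0
tool shift units(20mm) [ -0.89 -31.49   0.04] rows 31.5 turn units(4deg) [-0. -0. -0.] 
 at [ 0.6423 -0.2232  0.1607] [-1.80e+02 -1.00e-02  2.69e+00] w 0.0337 gf 20.0 F [-0.3  0.  -1.9] t 60.2 q [-3, 24, -5, 0, -60, 95]
```

```bash

for i in 1 2 3; do python3 -m pendant '[[[-0.028,-1,0,0,0,0,-1],[-0.028,-1,0,0,0,0,-1],[-0.028,-1,0,0,0,0,-1],[-0.028,-1,0,0,0,0,-1],[-0.028,-1,0,0,0,0,-1],[-0.028,-1,0,0,0,0,-1],[-0.028,-1,0,0,0,0,-1],[-0.028,-1,0,0,0,0,-1]]]'|sed -n '2p;5p'; done
python3 -m pendant '[[[-0.028,-0.94,0,0,0,0,-1],[-0.028,-0.94,0,0,0,0,-1],[-0.028,-0.94,0,0,0,0,-1],[-0.028,-0.94,0,0,0,0,-1],[-0.028,-0.94,0,0,0,0,-1],[-0.028,-0.94,0,0,0,0,-1],[-0.028,-0.94,0,0,0,0,-1],[-0.028,-0.94,0,0,0,0,-1]]]'|sed -n '2p;5p'
python3 - <<'E'
from det import *
go(.595,.405,.04,2.7)
E
```

```text
tcp_pos: [0.6307, -0.0628, 0.1608]
gripper_width: 0.0338
tcp_pos: [0.6191, 0.0968, 0.1608]
gripper_width: 0.034
tcp_pos: [0.6076, 0.2575, 0.1599]
gripper_width: 0.0339
tcp_pos: [0.5965, 0.4074, 0.1599]
gripper_width: 0.0337
tool shift units(20mm) [-0.08  0.11  6.  ] rows 6.0 turn units(4deg) [ 0.    0.   -0.04] 
 at [0.5965 0.4074 0.1599] [180.     0.     2.54] w 0.0337 gf 20.0 F [ 0.7  0.7 -0.7] t 63.4 q [50, 28, 1, 0, -63, 43]
```

Place it, retreat, then look at the tray and the metal parts.

```bash

python3 -m pendant '[[[-0.05,0.1,1,0,0,0,-1],[0,0,1,0,0,0,-1],[0,0,1,0,0,0,-1],[0,0,1,0,0,0,-1],[0,0,1,0,0,0,-1],[0,0,0.5,0,0,0,-1],[0,0,0.4,0,0,0,-1],[0,0,0,0,0,0,-1]]]'|sed -n '2,5p'
python3 -m pendant '[[[0,0,0,0,0,0,0.3],[0,0,0,0,0,0,0.36],[0,0,0,0,0,0,0.36],[0,0,-0.6,0,0,0,0.36],[0,0,-1,0,0,0,0.36],[0,0,-1,0,0,0,0.36],[0,0,-1,0,0,0,0.36],[0,0,-1,0,0,0,0.36]]]'|sed -n '2,5p'
python3 -m pendant '[[[-0.4,1,-1,0,0,0,1],[-0.4,1,0,0,0,0,1],[-0.4,1,0,0,0,0,1],[-0.4,1,0,0,0,0,1],[-0.4,1,0,0,0,0,1],[-0.4,1,0,0,0,0,1],[-0.4,1,0,0,0,0,1],[-0.4,1,0,0,0,0,1]]]'|sed -n '2,5p'
python3 - <<'E'
from h import *
c=cap('top')
im=cv2.resize(c['frame'][195:335,90:550],(790,240),interpolation=cv2.INTER_CUBIC);cv2.imwrite('pics/t4.png',im)
go(.4259,-.0558,.15,2.7)
E
```

```text
tcp_pos: [0.5954, 0.4038, 0.0411]
eef_rot: [179.9, 0.1, 2.5]
contact_force: [0.3, -0.4, -1.6]
gripper_width: 0.0337
tcp_pos: [0.5959, 0.4039, 0.1363]
eef_rot: [-180.0, -0.1, 2.6]
contact_force: [0.1, 0.3, 0.2]
gripper_width: 0.0599
tcp_pos: [0.5388, 0.2404, 0.1554]
eef_rot: [-179.9, -0.1, 2.6]
contact_force: [-0.7, 0.0, 0.8]
gripper_width: 0.0878
tool shift units(20mm) [-6.2  14.42  0.26] rows 14.4 turn units(4deg) [-0.01  0.   -0.05] 
 at [0.5373 0.2378 0.1553] [-1.7998e+02  1.0000e-02  2.4800e+00] w 0.0878 gf 0.0 F [-3.  -3.2 -1.4] t 65.8 q [43, 17, -18, 0, -55, 50]
```

View pics/t4.png

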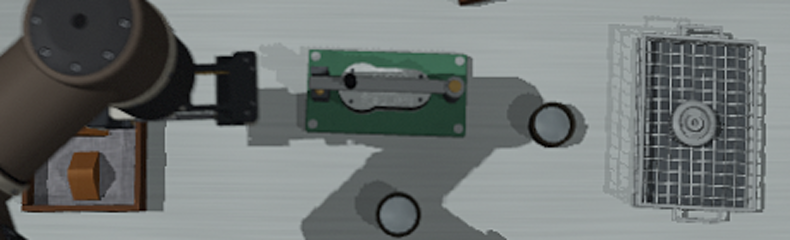

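The wheel sits in the basket at crop (695,124). Cell1 is unchanged at (411,267), but cell2 has been knocked to about (322,320). I'll locate it properly.

```bash
python3 - <<'E'
from h import *
c=load('top')
g=cv2.cvtColor(c['frame'],cv2.COLOR_BGR2GRAY)
for b in ((300,345,298,342),(390,432,246,290)):
    dk=(g[b[2]:b[3],b[0]:b[1]]<45).astype(np.uint8);v,u=np.where(dk);(x,y),rad=cv2.minEnclosingCircle(np.c_[u,v].astype(np.float32))
    print(len(u),x+b[0],y+b[2],rad,atz(c,[(x+b[0],y+b[2])],.022).round(4))
print(atz(c,[(322.3,319.8)],.03).round(4))
E
python3 -m pendant '[[[-0.4,1,0,0,0,0,1],[-0.4,1,0,0,0,0,1],[-0.4,1,0,0,0,0,1],[-0.4,1,0,0,0,0,1],[-0.5,1,0,0,0,0,1],[-0.5,1,0,0,0,0,1],[-0.5,1,0,0,0,0,1],[-0.5,1,0,0,0,0,1]]]'|sed -n '2,5p'
python3 - <<'E'
from h import *
go(.412,-.010,.12,2.5)
c=cap('side')
im=cv2.resize(c['frame'][225:365,190:420],None,fx=3,fy=3);cv2.imwrite('pics/s2.png',im)
E
```

```text
153 321.5 319.75 12.992886543273926 [[ 0.4133 -0.0115  0.022 ]]
195 410.69565200805664 267.3695659637451 13.513814926147461 [[ 0.5307 -0.2107  0.022 ]]
[[ 0.413  -0.0131  0.03  ]]
tcp_pos: [0.4733, 0.0764, 0.1541]
eef_rot: [-180.0, -0.0, 2.5]
contact_force: [0.9, -0.6, 0.5]
gripper_width: 0.0874
tool shift units(20mm) [-3.25  4.18  1.71] rows 4.2 turn units(4deg) [-0.   -0.    0.01] 
 at [0.4733 0.0764 0.1541] [-1.7999e+02 -1.0000e-02  2.5500e+00] w 0.0874 gf 0.0 F [ 0.9 -0.6  0.5] t 66.7 q [33, 7, -31, 0, -52, 60]
```

View pics/s2.png

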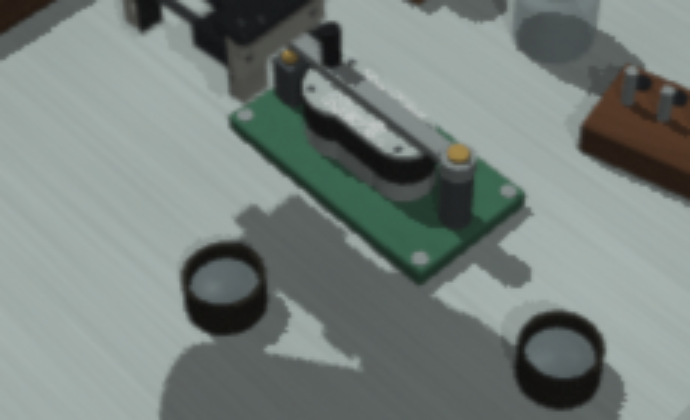

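The side view shows the bar shut over the seated housing, cell2's rim centre at (264.7,318.3) and cell1's at (377,343).

```bash
python3 - <<'E'
from h import *
c=load('side');print(atz(c,[(264.7,318.3),(376.7,342.5)],.03).round(4).tolist());go(.4132,-.0122,.027,2.5)
E
```

```text
[[0.4098, -0.0172, 0.03], [0.5263, -0.2168, 0.03]]
tool shift units(20mm) [-3.08  4.19  6.35] rows 6.3 turn units(4deg) [ 0.    0.02 -0.  ] 
 at [0.4713 0.0742 0.1538] [1.7998e+02 9.0000e-02 2.4900e+00] w 0.088 gf 0.0 F [-3.4 -4.  -0.4] t 66.7 q [33, 7, -31, 0, -52, 60]
```

```bash

python3 -m pendant '[[[-0.75,1,0,0,0,0,1],[-0.75,1,0,0,0,0,1],[-0.75,1,0,0,0,0,1],[-0.77,1,0,0,0,0,1],[0,0.25,1,0,0,0,1],[0,0,1,0,0,0,1],[0,0,1,0,0,0,1],[0,0,0,0,0,0,1]]]' 25|sed -n '2,5p'
python3 - <<'E'
from h import *
go(.4128,-.0127,.028,2.5)
E
```

```text
tcp_pos: [0.4154, -0.0109, 0.0922]
eef_rot: [179.9, 0.2, 2.5]
contact_force: [-0.7, 0.5, 0.1]
gripper_width: 0.0877
tool shift units(20mm) [-0.12  0.08  3.21] rows 3.2 turn units(4deg) [ 0.02  0.06 -0.  ] 
 at [ 0.4154 -0.0109  0.0922] [179.93   0.23   2.49] w 0.0877 gf 0.0 F [-0.7  0.5  0.1] t 67.5 q [26, 6, -43, 0, -41, 67]
```

```bash

python3 -m pendant '[[[-0.12,0.06,0.8,0,0,0,1],[0,0,0.8,0,0,0,1],[0,0,0.8,0,0,0,1],[0,0,0.8,0,0,0,1],[0,0,0,0,0,0,1],[0,0,0,0,0,0,-1],[0,0,0,0,0,0,-1],[0,0,0,0,0,0,-1]]]' 30|sed -n '2,5p'
python3 -m pendant '[[[0,0,0,0,0,0,-1],[0,0,0,0,0,0,-1],[0,0,-0.5,0,0,0,-1],[0,0,-1,0,0,0,-1],[0,0,-1,0,0,0,-1],[0,0,-1,0,0,0,-1],[0,0,-1,0,0,0,-1],[0,0,-1,0,0,0,-1]]]' 30|sed -n '2,6p'
python3 - <<'E'
from h import *
go(.463,-.407,.13,-1)
E
```

```text
tcp_pos: [0.4157, -0.0106, 0.0309]
eef_rot: [-180.0, -0.1, 2.6]
contact_force: [0.6, -0.4, 0.7]
gripper_width: 0.0691
tcp_pos: [0.4147, -0.011, 0.1407]
eef_rot: [-180.0, 0.0, 2.5]
contact_force: [-0.2, 0.2, -2.0]
gripper_width: 0.0573
gripper_force: 30.0
tool shift units(20mm) [ 1.54 19.89  0.53] rows 19.9 turn units(4deg) [-0.    0.01  0.89] 
 at [ 0.4147 -0.011   0.1407] [-1.80e+02  2.00e-02  2.54e+00] w 0.0573 gf 30.0 F [-0.2  0.2 -2. ] t 69.1 q [26, 2, -39, 0, -49, 67]
```

```bash

for i in 1 2; do python3 -m pendant '[[[0.077,0.99,0,0,0,0,-1],[0.077,0.99,0,0,0,0,-1],[0.077,0.99,0,0,0,0,-1],[0.077,0.99,0,0,0,0,-1],[0.077,0.99,0,0,0,0,-1],[0.077,0.99,0,0,0,0,-1],[0.077,0.99,0,0,0,0,-1],[0.077,0.99,0,0,0,0,-1]]]'|sed -n '2p;5p'; done
python3 -m pendant '[[[0.077,0.99,0,0,0,0,-1],[0.077,0.99,0,0,0,0,-1],[0.077,0.99,0,0,0,0,-1],[0.077,0.99,0,0,0,0.5,-1],[0,0,0,0,0,0.5,-1],[0,0,0.5,0,0,0,-1],[0,0,0,0,0,0,-1],[0,0,0,0,0,0,-1]]]'|sed -n '2p;5p'
python3 - <<'E'
from h import *
go(.463,-.406,.038,-1.5)
E
```

```text
tcp_pos: [0.4341, -0.1693, 0.1398]
gripper_width: 0.0575
tcp_pos: [0.4535, -0.3269, 0.1396]
gripper_width: 0.0575
tcp_pos: [0.463, -0.4045, 0.1292]
gripper_width: 0.0574
tool shift units(20mm) [0.01 0.08 4.56] rows 4.6 turn units(4deg) [-0.01  0.02  0.03] 
 at [ 0.463  -0.4045  0.1292] [-1.7996e+02  8.0000e-02 -1.3800e+00] w 0.0574 gf 30.0 F [ 0.4  0.  -1.4] t 71.5 q [-23, 21, -16, 0, -54, 112]
```

```bash

python3 -m pendant '[[[0,0.1,1,0,0,0,-1],[0,0,1,0,0,0,-1],[0,0,1,0,0,0,-1],[0,0,1,0,0,0,-1],[0,0,0.5,0,0,0,-1],[0,0,0,0,0,0,-1],[0,0,0,0,0,0,0.65],[0,0,0,0,0,0,0.65]]]'|sed -n '2,5p'
python3 -m pendant '[[[0,0,0,0,0,0,0.65],[0,0,0,0,0,0,0.65],[0,0,-1,0,0,0,0.65],[0,0,-1,0,0,0,0.65],[0,0,-1,0,0,0,0.65],[0,0,-1,0,0,0,0.65],[0,0,-1,0,0,0,1],[0,0,-1,0,0,0,1]]]'|sed -n '2,5p'
python3 - <<'E'
from h import *
go(.5305,-.211,.15,-1.5)
E
```

```text
tcp_pos: [0.4644, -0.4075, 0.0414]
eef_rot: [179.9, -0.1, -1.4]
contact_force: [-0.3, 0.2, -0.0]
gripper_width: 0.0676
tcp_pos: [0.4634, -0.4071, 0.1613]
eef_rot: [180.0, -0.0, -1.5]
contact_force: [0.4, -0.4, 0.4]
gripper_width: 0.0829
tool shift units(20mm) [ 3.1  -9.89  0.56] rows 9.9 turn units(4deg) [ 0.   -0.01  0.01] 
 at [ 0.4634 -0.4071  0.1613] [ 1.7998e+02 -4.0000e-02 -1.4500e+00] w 0.0829 gf 0.0 F [ 0.4 -0.4  0.4] t 73.1 q [-23, 19, -14, 0, -57, 112]
```

```bash

python3 -m pendant '[[[0.31,-0.99,0,0,0,0,1],[0.31,-0.99,0,0,0,0,1],[0.31,-0.99,0,0,0,0,1],[0.31,-0.99,0,0,0,0,1],[0.31,-0.99,0,0,0,0,1],[0.31,-0.99,0,0,0,0,1],[0.31,-0.99,0,0,0,0,1],[0.31,-0.99,0,0,0,0,1]]]'|sed -n 2p
python3 -m pendant '[[[0.31,-0.99,0,0,0,0,1],[0.31,-0.98,0,0,0,0,1],[0,0,1,0,0,0,1],[0,0,1,0,0,0,1],[0,0,1,0,0,0,1],[0,0,1,0,0,0,1],[0,0,0,0,0,0,1],[0,0,0,0,0,0,1]]]'|sed -n 2p
python3 - <<'E'
from h import *
go(.5305,-.211,.03,-1.5)
E
```

```text
tcp_pos: [0.5173, -0.2492, 0.1605]
tcp_pos: [0.5306, -0.211, 0.0804]
tool shift units(20mm) [-0.   -0.    2.52] rows 2.5 turn units(4deg) [0.   0.   0.02] 
 at [ 0.5306 -0.211   0.0804] [ 1.7998e+02  1.0000e-02 -1.4400e+00] w 0.0875 gf 0.0 F [ 0.4 -0.1  0.7] t 74.7 q [-2, 20, -24, 0, -45, 91]
```

```bash

python3 -m pendant '[[[0,0,0.9,0,0,0,1],[0,0,0.9,0,0,0,1],[0,0,0.7,0,0,0,1],[0,0,0,0,0,0,1],[0,0,0,0,0,0,-1],[0,0,0,0,0,0,-1],[0,0,0,0,0,0,-1],[0,0,0,0,0,0,-1]]]' 30|sed -n '2,5p'
python3 -m pendant '[[[0,0,0,0,0,0,-1],[0,0,0,0,0,0,-1],[0,0,-0.5,0,0,0,-1],[0,0,-1,0,0,0,-1],[0,0,-1,0,0,0,-1],[0,0,-1,0,0,0,-1],[0,0,-1,0,0,0,-1],[0,0,-1,0,0,0,-1]]]' 30|sed -n '2,6p'
python3 - <<'E'
from h import *
go(.603,-.411,.13,-1.5)
E
```

```text
tcp_pos: [0.5308, -0.211, 0.0307]
eef_rot: [180.0, -0.1, -1.5]
contact_force: [-0.1, -0.3, 0.4]
gripper_width: 0.0614
tcp_pos: [0.53, -0.2108, 0.141]
eef_rot: [-180.0, 0.0, -1.5]
contact_force: [0.7, 0.3, -1.8]
gripper_width: 0.0569
gripper_force: 30.0
tool shift units(20mm) [3.9  9.91 0.55] rows 9.9 turn units(4deg) [-0.    0.01  0.01] 
 at [ 0.53   -0.2108  0.141 ] [-1.7999e+02  3.0000e-02 -1.4600e+00] w 0.0569 gf 30.0 F [ 0.7  0.3 -1.8] t 76.3 q [-2, 16, -21, 0, -53, 91]
```

```bash

python3 -m pendant '[[[0.39,0.99,0,0,0,0,-1],[0.39,0.99,0,0,0,0,-1],[0.39,0.99,0,0,0,0,-1],[0.39,0.99,0,0,0,0,-1],[0.39,0.99,0,0,0,0,-1],[0.39,0.99,0,0,0,0,-1],[0.39,0.99,0,0,0,0,-1],[0.39,0.99,0,0,0,0,-1]]]'|sed -n '2p;5p'
python3 -m pendant '[[[0.39,0.99,0,0,0,0,-1],[0.39,0.99,0,0,0,0,-1],[0,0,1,0,0,0,-1],[0,0,1,0,0,0,-1],[0,0,0,0,0,0,-1],[0,0,0,0,0,0,-1],[0,0,0,0,0,0,-1],[0,0,0,0,0,0,-1]]]'|sed -n '2p;5p'
python3 - <<'E'
from h import *
go(.603,-.411,.04,-1.5)
E
```

```text
tcp_pos: [0.5887, -0.3715, 0.14]
gripper_width: 0.0572
tcp_pos: [0.6041, -0.4109, 0.1015]
gripper_width: 0.0574
tool shift units(20mm) [-0.06  0.    3.08] rows 3.1 turn units(4deg) [ 0.01 -0.03  0.02] 
 at [ 0.6041 -0.4109  0.1015] [ 1.7995e+02 -1.1000e-01 -1.4300e+00] w 0.0574 gf 30.0 F [ 0.2  0.6 -1.6] t 77.9 q [-19, 32, -1, 0, -57, 108]
```

```bash

python3 -m pendant '[[[-0.05,0,1,0,0,0,-1],[0,0,1,0,0,0,-1],[0,0,1,0,0,0,-1],[0,0,0,0,0,0,-1],[0,0,0,0,0,0,0.65],[0,0,0,0,0,0,0.65],[0,0,0,0,0,0,0.65],[0,0,0,0,0,0,0.65]]]'|sed -n '2,5p'
python3 -m pendant '[[[0,0,-1,0,0,0,0.65],[0,0,-1,0,0,0,0.65],[0,0,-1,0,0,0,0.65],[0,0,-1,0,0,0,0.65],[0,0,-1,0,0,0,1],[0,0,-1,0,0,0,1],[-1,-1,-1,0,0,0,1],[-1,-1,0,0,0,0,1]]]'|sed -n '2,5p'
python3 -m pendant '[[[-1,-1,0,0,0,0,1],[-1,-1,0,0,0,0,1],[-1,-1,0,0,0,0,1],[-1,-1,0,0,0,0,1],[-1,-1,0,0,0,0,1],[0,-1,0,0,0,0,1],[0,-1,0,0,0,0,1],[0,-1,0,0,0,0,1]]]'|sed -n '2,5p'
python3 - <<'E'
from h import *
c=cap('top');cv2.imwrite('pics/t5.png',cv2.resize(c['frame'][120:340,90:550],(800,383),interpolation=cv2.INTER_CUBIC))
E
```

```text
tcp_pos: [0.603, -0.411, 0.0412]
eef_rot: [180.0, -0.1, -1.4]
contact_force: [1.0, 0.2, 0.3]
gripper_width: 0.0721
tcp_pos: [0.5645, -0.3705, 0.1834]
eef_rot: [179.9, -0.3, -1.5]
contact_force: [-0.6, 0.1, 0.7]
gripper_width: 0.0874
tcp_pos: [0.4675, -0.2066, 0.1808]
eef_rot: [180.0, -0.1, -1.5]
contact_force: [0.4, -0.1, 0.3]
gripper_width: 0.0877
```

View pics/t5.png

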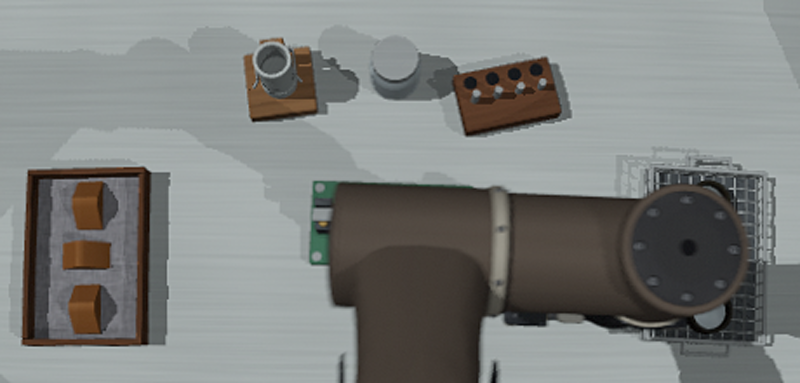

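All three prisms are flat in the tray (crop (88,205), (87,254), (86,309)), and both cells and the wheel lie in the basket, partly hidden by the arm. I'll back off and verify with numbers.

```bash

for i in 1 2 3; do python3 -m pendant '[[[0,-1,0,0,0,0,1],[0,-1,0,0,0,0,1],[0,-1,0,0,0,0,1],[0,-1,0,0,0,0,1],[0,-1,0,0,0,0,1],[0,-1,0,0,0,0,1],[0,-1,0,0,0,0,1],[0,-1,0,0,0,0,1]]]'|sed -n '2p'; done
python3 - <<'E'
from egg import *
c=cap('top');g=cv2.cvtColor(c['frame'],cv2.COLOR_BGR2GRAY)
for n,P in dict(cellA=[.463,-.407,.033],wheel=[.533,-.409,.033],cellB=[.603,-.411,.033],knob=[.5725,.0491,.113],p3=[.459,.402,.037],p1=[.595,.404,.037],p2=[.527,.403,.037]).items():
    p=proj(c,[P])[0].round().astype(int);Q=bydepth(c,[[p[0]+i,p[1]+j] for i in(-1,0,1) for j in(-1,0,1)]);print(n,p,np.median(Q,0).round(3))
# knob: dark pixels near
p=proj(c,[[.5725,.0491,.113]])[0].astype(int);w=g[p[1]-10:p[1]+11,p[0]-10:p[0]+11];v,u=np.where(w<40);q=(u.mean()+p[0]-10,v.mean()+p[1]-10);print('knob dark',len(u),atz(c,[q],.108).round(4))
k=atz(c,[q],.108)[0];d=k[:2]-[.5691,-.0809];print('keeper angle rad',np.arctan2(-d[0],d[1])+np.radians(1.5))
fit(c,(270,365,215,285),.066,[.5713,.0041,-1.5])
E
```

```text
tcp_pos: [0.4717, -0.0466, 0.1806]
tcp_pos: [0.4757, 0.1134, 0.1806]
tcp_pos: [0.4797, 0.274, 0.18]
cellA [498 297] [ 0.463 -0.408  0.029]
wheel [498 266] [ 0.534 -0.41   0.03 ]
cellB [497 236] [ 0.603 -0.411  0.028]
knob [294 241] [0.573 0.048 0.114]
p3 [136 296] [0.447 0.338 0.246]
p1 [138 236] [0.498 0.23  0.595]
p2 [137 266] [0.46  0.231 0.59 ]
knob dark 61 [[0.5677 0.0539 0.108 ]]
keeper angle rad 0.03624629001757463
z med 0.0656 822
housing centre [ 0.5707  0.0048 -1.4732] cost 480.2
```

```bash
python3 - <<'E'
from h import *
c=load('top')
u,v=np.meshgrid(np.arange(265,365),np.arange(225,262));P=bydepth(c,np.c_[u.ravel(),v.ravel()])
k=P[(P[:,2]>.1)&(P[:,2]<.125)];print('knob',len(k),k.mean(0).round(4))
b=P[(P[:,2]>.073)&(P[:,2]<.090)&(P[:,1]>-.06)&(P[:,1]<.10)];print('bar',len(b),b.mean(0).round(4))
f=np.polyfit(b[:,1],b[:,0],1);print('bar slope vs cradle(rad): keeper=',-f[0]+np.radians(1.5), 'x at hinge',np.polyval(f,-.081),'x at tip',np.polyval(f,.1))
q=P[(P[:,2]>.062)&(P[:,2]<.0695)&(P[:,1]>-.06)&(P[:,1]<.07)]
pl=P[(abs(P[:,2]-.016)<.006)];print(len(q))
E
```

```text
knob 47 [0.5727 0.0506 0.112 ]
bar 573 [0.5735 0.0245 0.0789]
bar slope vs cradle(rad): keeper= -0.0285341147139221 x at hinge 0.5677022149164471 x at tip 0.5776054585988316
644
```

The keeper reads about 0 within the noise, the housing is home, and all parts are placed. Handing in.

```bash
python3 -c "
from plant import r
print(r.close_job())"
```

```text
the job is handed in; nothing more can be done
None
```

I handed the job in at about 82 s on the robot's clock: the housing is home with the keeper bar shut over it, all three prisms are in the tray, and the wheel and both cells are in the basket; the hand-in call gave no verdict, so the pass is unconfirmed.

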